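# Shut the sweets bin for the night

### The job

Shut the sweets bin for the night. First lift the scoop out of it and hang it by its own hook on the rim of the steel rinse pot, bowl inside the pot, and let go; then fit the lid: holding it tilted, hook its tongue under the lip at the end of the bin, swing the other end down gently (do not let it fall) until the lid lies flat in the mouth, and push the red-knobbed slide bolt fully home over it. Leave the honey jar and the navy gift box where they stand.

Things in the scene. Friction and masses are not known exactly. Their poses are not given: they have to be found in the camera images.
- bin: Open steel bin holding chocolate dragees, fixed; 148 (x) x 208 (y) mm, long walls 128 mm high, walls 4 mm. Origin: centre of underside, z up, +y to the end with the lid lip, -y to the slide bolt. Mouth 140 (x) x 200 (y) mm inside; inside both end walls (y = +100, -100) a ledge 14 mm deep, 120 mm up, carries the lid between the long walls. Bolt-end wall 125 mm high.
- bin_lip (a point): Middle of the underside of the dark lip's inner edge, at bin y = +79 mm, 135 mm up, axes as the bin. The lip is 124 mm wide in x and reaches 21 mm in from the +y wall. Its outer 9 mm is level, underside 128 mm up (8 mm above the ledge); its inner 12 mm flares up at 30 degrees as a lead-in, so the slot's mouth is 15 mm high. Top of the lip 138 mm up.
- bolt (a joint): Slide bolt on the outside of the bin's -y end: a steel plate 30 mm wide with a red knob. 0 m = drawn back, clear of the mouth; 0.022 m = fully home, moved in the bin's +y direction, its end over the lid. Slides with light friction (under 3 N) and stays where it is left.
- bolt_knob (a point): Centre of the bolt's red knob (24 mm in x, 14 mm in y, 28 mm high, standing on the bolt plate 14 mm below this point), moves with the bolt, 146 mm above the counter; axes as the bin.
- lid: Loose lid (about 0.35 kg), flat on the counter at the start: steel plate 4 mm thick, 130 mm in x, 194 mm in y, its +y end a tongue 104 mm wide and 20 mm long, with a black grip bar on top. Origin: centre of its underside; z up, +y to the tongue. Seated, its axes agree with the bin's, with 5 mm play to each long wall and 6 mm in all lengthwise.
- lid_grip (a point): Centre of the lid's black grip bar, 26 mm above the lid's origin; axes as the lid. The bar is 88 mm along x, 18 mm wide in y, and stands from 16 to 36 mm above the underside.
- lid_tongue (a point): Middle of the tongue's end edge, half-way through the plate: 97 mm in the lid's +y from the grip bar's centre and 24 mm below it; axes as the lid.
- lid_end (a point): Middle of the lid's other end edge, 97 mm in the lid's -y from the grip bar's centre and 24 mm below it; axes as the lid.
- scoop_grip (a point): Centre of the upright black grip of the loose steel scoop (0.12 kg): 24 mm wide in y, 17 mm in x, 58 mm tall (29 mm above and below). At the start the scoop hangs upright by its hook on the -x long wall of the bin, bowl inside the bin. Axes: z up along the grip, +x from the hook to the bowl.
- scoop_hook (a point): Middle of the ceiling of the scoop's hook slot, which rests on the rim: 36 mm below the grip's centre, axes as the scoop. The slot is 10 mm wide in x (-5 to +5 mm) and 22 mm long in y; its outer leg at -x reaches 18 mm down, bent out a little at the tip; the shank at +x goes down to the bowl.
- scoop_bowl (a point): Middle of the scoop's bowl (half-round, 46 mm wide, 48 mm tall, lowest edge 75 mm below the slot's ceiling), 22 mm in the scoop's +x from scoop_hook and 51 mm below it. Bowl and shank lie between x = +5 and +30 mm.
- scoop: The scoop; its origin is the point scoop_hook; axes as the scoop.
- pot_rim (a point): Centre of the mouth of the round steel rinse pot, fixed to the counter: rim 120 mm above the counter, 120 mm outer diameter, straight wall 4 mm thick, open and empty.
- honey_jar: Glass honey jar with a yellow cap, 68 mm across and 112 mm high, a bystander; origin at the centre of its underside.
- navy_gift: Navy gift box with cream ribbon, 70 x 112 x 62 mm, a bystander; origin at the centre of its underside.

How it is judged:
On the way, in this order (a step that is already met when the one before it is completed fails the run):
1. the scoop hangs by its hook on the pot's rim, bowl inside, released (horizontal distance between scoop_hook and pot_rim between 0.048 and 0.068 m and z of scoop_hook in the frame of pot_rim between -0.004 and 0.008 m and horizontal distance between scoop_bowl and pot_rim below 0.048 m and angle between scoop_grip's own z axis and vertical below 0.25 rad and contact force between the fingers and scoop below 0.05 N), for 0.2 s.
2. the lid's tongue is under the lip, at least 6 mm past its edge, while the other end is still raised (lid tilted more than 4 degrees) (y of lid_tongue in the frame of bin above 0.086 m and z of lid_tongue in the frame of bin between 0.116 and 0.13 m and x of lid_tongue in the frame of bin between -0.015 and 0.015 m and angle between lid_grip's own z axis and vertical above 0.07 rad), for 0.05 s.
3. the lid lies flat on both ledges with its tongue under the lip, before the bolt is pushed over it (y of lid_tongue in the frame of bin above 0.086 m and z of lid_tongue in the frame of bin between 0.116 and 0.13 m and x of lid_tongue in the frame of bin between -0.015 and 0.015 m and z of lid_end in the frame of bin between 0.118 and 0.126 m and angle between lid_grip's own z axis and vertical below 0.035 rad and value of joint bolt below 0.012 m), for 0.1 s.
At the end, for the whole second after the job is handed in: The scoop hangs upright (within 14 degrees) by its hook on the pot rim, bowl inside; the lid lies flat (within 2 degrees) on both ledges, its tongue at least 6 mm past the lip edge; the bolt is at least 18 of its 22 mm home; lid and scoop are at rest (horizontal distance between scoop_hook and pot_rim between 0.048 and 0.068 m and z of scoop_hook in the frame of pot_rim between -0.004 and 0.008 m and horizontal distance between scoop_bowl and pot_rim below 0.048 m and angle between scoop_grip's own z axis and vertical below 0.25 rad and y of lid_tongue in the frame of bin above 0.086 m and z of lid_tongue in the frame of bin between 0.116 and 0.13 m and x of lid_tongue in the frame of bin between -0.015 and 0.015 m and z of lid_end in the frame of bin between 0.118 and 0.126 m and angle between lid_grip's own z axis and vertical below 0.035 rad and value of joint bolt above 0.018 m and linear speed of each of lid, scoop below 0.02 m/s); the robot touches nothing.
It fails at once if the lid was let fall shut (turning faster than 3 rad/s with its tongue under the lip) (y of lid_tongue in the frame of bin above 0.086 m and z of lid_tongue in the frame of bin between 0.116 and 0.13 m and x of lid_tongue in the frame of bin between -0.015 and 0.015 m and angular speed of lid above 3 rad/s).
It fails at once if the honey jar was moved more than 30 mm (distance of honey_jar from where it was at the start of the episode above 0.03 m).
It fails at once if the navy gift was moved more than 30 mm (distance of navy_gift from where it was at the start of the episode above 0.03 m).
It also fails if it takes over 64 s, if anything falls off the work surface, if the arm or the gripper's body presses on something with over 40 N, if the wrist force passes 120 N, or if a joint passes its speed limit or range.

### The arm

A 6-joint arm with a two-finger parallel gripper is mounted at the origin on a cart in front of the work surface, level with it; the furniture and walls round the work are solid. World frame = base frame: x ahead of the robot, y to its left, z up, the work surface at z = 0. Lengths are in m, angles in rad, forces in N, time in s.
With the tool pointing down it reaches from about 0.35 to 0.775 m from the base axis. Payload 7.3 kg.
Tool frame: the origin (TCP) lies at the very end of the fingers, on their centre line; the grasp point (between the pads) lies 19 mm behind it; z points along the fingers, y is the line along which they close (so a half turn about z gives the same grasp; the last joint's range is limited). The gripper opens to 92 mm and grips with 3 to 60 N. Pads are 19 mm wide; open, the fingers measure 130 mm over their backs; the gripper's body (75 mm by 190 mm) begins 47 mm behind the grasp point.
Start: joints at [1.194, 0.342, 1.524, -0, 1.275, -0.146], TCP at [0.12, 0.511, 0.227] pointing down, gripper open.
Joint ranges: [-2.53, 2.53], [-0.77, 2.02], [0.04, 2.7], [-1, 4.14], [0.28, 2.66], [-3.11, 3.11]. Speed limits (rad/s): [2.57, 2.57, 3.14, 3.14, 3.14, 3.14].

### API

Orientations are given as [roll, pitch, yaw] about the fixed x, y, z axes, in that order (R = Rz(yaw) Ry(pitch) Rx(roll)).
In Python, from cell import observe, read_camera, get_calibration, hand_in, search_frame gives the robot as it stands.
- The arm moves only by the tool step_arm, never from a script. Its argument "commands" is a list of rows, each an object with "translation": the shift along the tool's x, y, z in mm, a list of three; "roll": the turn about the tool's z in rad. In form: [{"translation": [x, y, z], "roll": roll}, ...]. A call has 1 to 20 rows; each row shifts and turns the commanded pose from where the row before left it, along the tool's axes as they then stand; what a row does not reach is not made up. A row lasts 1/12 s, in which the tool goes at most 41.7 mm and 7.16 degrees, less where a joint would pass 70% of its speed; a pose out of reach is approached as far as the arm can. A call is refused whole if a number of a shift passes 41.7 or a number of a turn 0.125, either way. A call with a gripper value outside its range is refused whole. "fingers" is the opening, from 0 (shut) to 1 (fully open), set as the call begins (left out, the last holds). The fingers move at their own pace and stop on an object; "grip_force" is the grip in N (left out, the last holds). Time passes only in rows, so rows that do not move let the fingers close. It gives the time, the measured TCP pose, the force, the opening and the grip force at its end, in the units of the state.
- observe(): the state, without advancing time (a new reading comes with each control period).
- read_camera(name): name is "side" or "top" or "wrist"; returns the picture (384x512x3 uint8, red, green, blue); there is no depth.
- get_calibration(name): a dict with "camera_matrix" (3x3 intrinsics, pixels), "world_from_camera" (4x4, takes a point from camera to world coordinates). Camera axes: x right, y up, looking along -z (the intrinsics and any distortion apply to the point x, -y, -z); pixel columns grow to the right and rows downward; lengths in m; the calibration is good to about 2 mm. A picture is of the moment at which its call begins: read the wrist's pose just before it. get_calibration takes no time and is no camera call; for the wrist camera it gives the pose at the moment of the call.
- hand_in(): hands the job in; it is judged then, once.
Trained networks look in the newest picture that a camera, given by its name, has taken for a name from the list of things; names that differ only in an ending like _2 or _b are one class to them, and where a whole thing is asked for, a point or a joint stands for the part that bears it (a point fixed in the world has none). Each returns a list of dicts, best first, with "confidence" (0 to 1); they miss things now and then, are a little off and sometimes report something else, mostly with a low value. They report only what shows in the picture. A call takes as long as a camera call.
- search_frame(camera, name): "at" ([x, y, z] in m, in world coordinates, good to about 4 mm: the middle of the surface that is visible of it).
The state is a dict: "time": time; "qpos": joint angles; "qvel": joint speeds; "joint_efforts": joint torques, N m; "tool_pos": TCP position; "tool_rot": TCP orientation; "contact_force": force on the tool from outside, world axes, zero at the start; "torque": the same for the moment, N m; "opening": finger opening in m; "grip_force": force on a finger pad.
Only numpy, scipy, OpenCV 4.12 (cv2) and the standard library are available. Lean on these libraries where they do the work, as an engineer would, in place of code of your own. Each camera call takes 0.05 s, during which the arm holds its last target. There are 200 camera calls.

## Working session

There is one attempt and no reset: what is moved stays moved. The work goes in short steps, Python scripts to look and compute and a tool call to move; the robot and the scene stay as the last step left them, time stands still between calls to the robot, and variables do not carry over. Pictures are saved under pics/ and viewed, at most 10 in all, crops included, and the job is handed in when it is done.

Besides the shell and the picture viewer there is one more tool, called as name(argument=value, ...), one argument or row to a line, values as JSON. step_arm: Moves the arm, as the interface text tells. Its arguments: {"type":"object","properties":{"commands":{"type":"array"},"fingers":{"type":"number"},"grip_force":{"type":"number"}},"required":["commands"]}

```bash
mkdir -p pics; ls
python3 - <<'E'
from cell import *
import cv2,numpy as np
np.set_printoptions(precision=4,suppress=True)
s=observe();print(s)
ims=[]
for c in ("top","side"):
    im=read_camera(c);ims.append(im)
    cv2.imwrite(f"pics/{c}0.png",im[:,:,::-1])
    for n in ["bin","bin_lip","bolt_knob","lid","lid_grip","lid_tongue","lid_end","scoop_grip","scoop_hook","pot_rim","honey_jar","navy_gift"]:
        r=search_frame(c,n);print(c,n,[(np.round(x["at"],4).tolist(),round(x["confidence"],2)) for x in r[:2]])
for c in ("top","side","wrist"):
    print(c,get_calibration(c))
E
```

```text
pics
{'time': 0.0, 'qpos': array([ 1.194 ,  0.3427,  1.525 , -0.    ,  1.2754, -0.146 ]), 'qvel': array([ 0.0014, -0.001 ,  0.0002,  0.0006, -0.0008,  0.001 ]), 'joint_efforts': array([  0.0005, -43.1223, -24.4233,   0.072 ,   0.0555,  -0.0001]), 'tool_pos': array([0.1199, 0.5107, 0.226 ]), 'tool_rot': array([-3.1401, -0.0002,  2.9108]), 'contact_force': array([ 0.3046,  0.1288, -0.5498]), 'torque': array([-0.0061,  0.0023,  0.0298]), 'grip_force': 0.0, 'opening': 0.09172016408175875}
top bin [([0.5406, 0.0139, 0.0504], 0.65)]
top bin_lip [([0.5431, 0.0134, 0.0513], 0.75)]
top bolt_knob []
top lid [([0.5345, -0.3393, 0.0065], 0.84)]
top lid_grip [([0.5333, -0.3432, 0.0064], 0.64)]
top lid_tongue [([0.5344, -0.3414, 0.0072], 0.85)]
top lid_end [([0.5321, -0.3406, 0.0057], 0.73)]
top scoop_grip []
top scoop_hook []
top pot_rim [([0.4932, 0.3408, 0.0346], 0.76)]
top honey_jar [([0.6924, 0.1462, 0.1144], 0.65)]
top navy_gift [([0.6847, -0.2119, 0.0458], 0.9)]
side bin [([0.5344, 0.1079, 0.0877], 0.6)]
side bin_lip [([0.5311, 0.1037, 0.0856], 0.6)]
side bolt_knob [([0.5518, -0.1058, 0.138
[... 825 characters left out ...]
.    ]])}
side {'camera_matrix': array([[467.2547,   0.    , 258.0487],
       [  0.    , 467.2547, 195.5673],
       [  0.    ,   0.    ,   1.    ]]), 'world_from_camera': array([[-0.9809,  0.1215, -0.1518,  0.3354],
       [-0.1934, -0.5262,  0.8281,  1.3816],
       [ 0.0207,  0.8416,  0.5397,  1.0145],
       [ 0.    ,  0.    ,  0.    ,  1.    ]])}
wrist {'camera_matrix': array([[290.8042,   0.    , 256.9617],
       [  0.    , 290.8042, 193.8833],
       [  0.    ,   0.    ,   1.    ]]), 'world_from_camera': array([[ 0.2299, -0.9258, -0.3   ,  0.0391],
       [ 0.9732,  0.2188,  0.0707,  0.5298],
       [ 0.0002, -0.3082,  0.9513,  0.3851],
       [ 0.    ,  0.    ,  0.    ,  1.    ]])}
```

Run:
```python
import cv2
a=cv2.imread("pics/top0.png");b=cv2.imread("pics/side0.png")
cv2.imwrite("pics/t1.png",cv2.resize(a[60:300,80:400],(800,600),interpolation=cv2.INTER_CUBIC))
cv2.imwrite("pics/s1.png",cv2.resize(b,(800,600),interpolation=cv2.INTER_CUBIC))
```

```text
(no output)
```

View pics/t1.png

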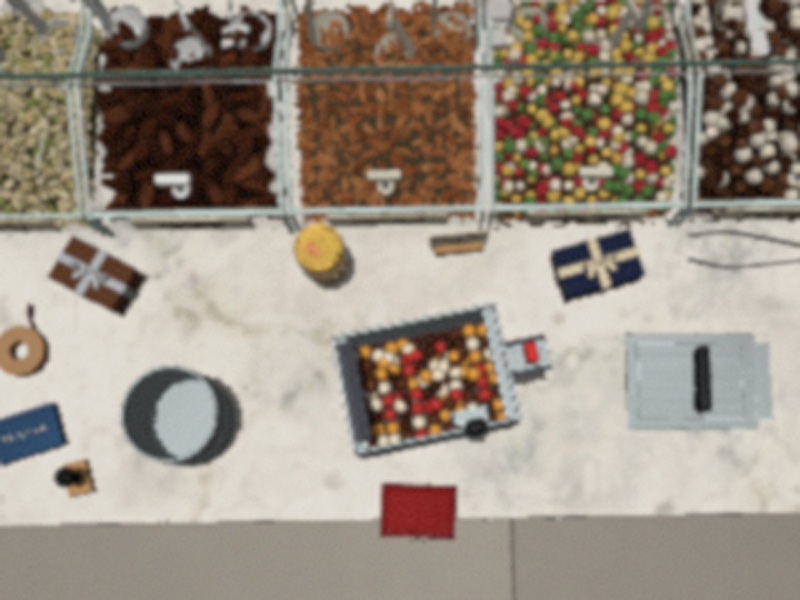

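View pics/s1.png

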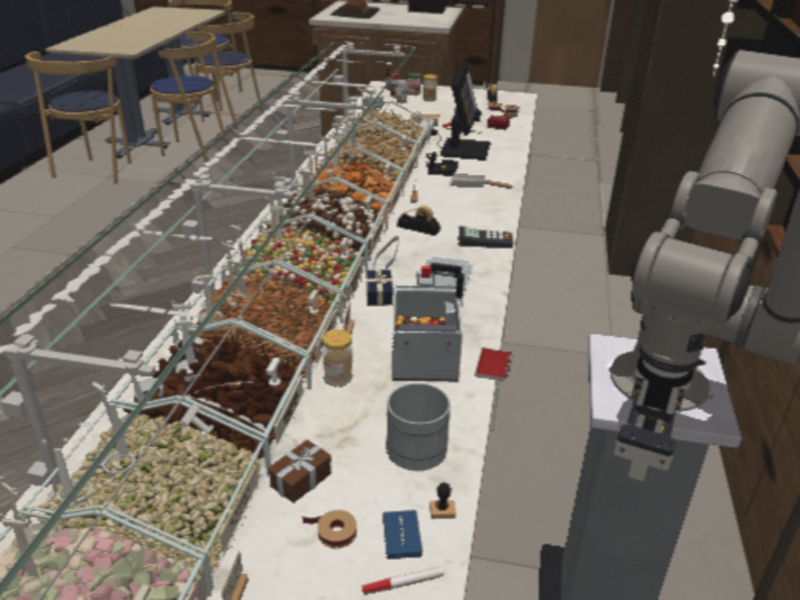

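The top view shows the bin corners at about (335,338), (493,306), (520,425) and (362,455). The lip end is on the left, the knob is at (532,351), and the black scoop grip is at (475,428). The pot mouth is near (182,415). The lid is on the right with its tongue pointing right at (770,380) and its bar at (702,378). The side view agrees: scoop in the bin, pot empty.

```bash
cat > h.py <<'E'
import numpy as np, cv2
from cell import *
from scipy.spatial.transform import Rotation as Rn
np.set_printoptions(precision=4,suppress=True)
def ray(cal,uv):
    K,T=cal["camera_matrix"],cal["world_from_camera"]
    d=np.linalg.solve(K,[uv[0],uv[1],1.]); d=T[:3,:3]@[d[0],-d[1],-d[2]]
    return T[:3,3],d
def plane(cal,uv,z):
    o,d=ray(cal,uv); return o+d*(z-o[2])/d[2]
def proj(cal,p):
    K,T=cal["camera_matrix"],cal["world_from_camera"]
    c=T[:3,:3].T@(np.asarray(p)-T[:3,3]); u=K@[c[0],-c[1],-c[2]]; return u[:2]/u[2]
def go(p,yaw):
    s=observe(); R=Rn.from_euler("xyz",s["tool_rot"]).as_matrix()
    d=R.T@(np.asarray(p)-s["tool_pos"])*1000
    dy=(yaw-s["tool_rot"][2]+np.pi)%(2*np.pi)-np.pi
    print("pos",s["tool_pos"],"rot",s["tool_rot"],"| shift mm (tool now)",d,"roll",-dy,"t",s["time"])
def snap(c,name,box=None,size=(800,600)):
    cal=get_calibration(c); im=read_camera(c)
    o=im if box is None else im[box[1]:box[3],box[0]:box[2]]
    cv2.imwrite(f"pics/{name}_raw.png",im[:,:,::-1])
    cv2.imwrite(f"pics/{name}.png",cv2.resize(o,size,interpolation=cv2.INTER_CUBIC)[:,:,::-1])
    np.savez(f"pics/{name}.npz",**cal)
    return im,cal
E
python3 - <<'E'
from h import *
c=get_calibration("top")
f=lambda u,v,z:plane(c,(80+u/2.5,60+v/2.5),z)[:2]
B=[f(335,338,.128),f(493,306,.128),f(520,425,.128),f(362,455,.128)]
print("bin",B,np.mean(B,0), "yaws",[np.arctan2(-(a-b)[0],(a-b)[1]) for a,b in((B[0],B[1]),(B[3],B[2]))])
print("sizes",np.linalg.norm(B[0]-B[1]),np.linalg.norm(B[1]-B[2]))
print("knob",f(532,351,.16)); print("grip",f(475,428,.19))
print("pot",f(123,415,.12),f(241,415,.12),f(182,366,.12),f(182,465,.12))
print("lid",f(627,335,.004),f(753,335,.004),f(628,428,.004),f(755,428,.004),f(770,343,.004),f(770,417,.004),"bar",f(702,346,.036),f(702,411,.036))
E
```

```text
bin [array([0.5798, 0.1272]), array([ 0.6164, -0.068 ]), array([ 0.469 , -0.0966]), array([0.4362, 0.0947])] [0.5254 0.0143] yaws [np.float64(0.18511901978638295), np.float64(0.1698712083696933)]
sizes 0.19859393603214986 0.1500528589384527
knob [ 0.5543 -0.1109]
grip [ 0.4616 -0.0396]
pot [0.4903 0.3876] [0.4878 0.243 ] [0.5496 0.3169] [0.4283 0.3137]
lid [ 0.5983 -0.2561] [ 0.5952 -0.4265] [ 0.4724 -0.2511] [ 0.4695 -0.42  ] [ 0.5839 -0.4486] [ 0.4838 -0.441 ] bar [ 0.5763 -0.3477] [ 0.4905 -0.3422]
```

step_arm(
  commands=[
    {"translation":[0,0,-3],"roll":0.116},
    {"translation":[0,0,-3],"roll":0.116},
    {"translation":[0,0,-3],"roll":0.116},
    {"translation":[0,0,-3],"roll":0.116},
    {"translation":[0,0,-3],"roll":0.116},
    {"translation":[0,0,-3],"roll":0.116},
    {"translation":[0,0,-3],"roll":0.116},
    {"translation":[0,0,-3],"roll":0.116},
    {"translation":[0,0,-3],"roll":0.116},
    {"translation":[0,0,-3],"roll":0.116},
  ],
)

```text
time: 2.13
tool_pos: [0.1201, 0.5111, 0.2569]
tool_rot: [3.142, -0.0, 1.745]
contact_force: [0.1, -0.3, -0.5]
opening: 0.092
grip_force: 0.0
```

step_arm(
  commands=[
    {"translation":[-32,12,0],"roll":0},
    {"translation":[-32,12,0],"roll":0},
    {"translation":[-32,12,0],"roll":0},
    {"translation":[-32,12,0],"roll":0},
    {"translation":[-32,12,0],"roll":0},
    {"translation":[-32,13,0],"roll":0},
    {"translation":[-32,13,0],"roll":0},
    {"translation":[-32,13,0],"roll":0},
    {"translation":[-32,13,0],"roll":0},
    {"translation":[-32,13,0],"roll":0},
    {"translation":[-32,13,0],"roll":0},
    {"translation":[-32,13,0],"roll":0},
    {"translation":[-32,13,0],"roll":0},
    {"translation":[-32,13,0],"roll":0},
    {"translation":[-32,13,0],"roll":0},
    {"translation":[-32,13,0],"roll":0},
    {"translation":[-32,13,0],"roll":0},
    {"translation":[-32,13,0],"roll":0},
    {"translation":[-27,8,0],"roll":0},
    {"translation":[0,0,0],"roll":0},
  ],
)

```text
time: 3.8
tool_pos: [0.4632, -0.0438, 0.2564]
tool_rot: [3.141, 0.002, 1.747]
contact_force: [0.2, 0.5, -0.4]
opening: 0.0918
grip_force: 0.0
```

Run:
```python
from h import *
im,cal=snap("wrist","w1")
for n in ["scoop_grip","scoop_hook","bin","bolt_knob","bin_lip"]:
    r=search_frame("wrist",n);print(n,[(np.round(x["at"],4),round(x["confidence"],2)) for x in r[:2]])
r=search_frame("wrist","scoop_grip")
go([.4616,-.0396,.25],1.75)
```

```text
scoop_grip [(array([ 0.4723, -0.0363,  0.1168]), 0.88)]
scoop_hook [(array([ 0.4749, -0.0348,  0.1094]), 0.82)]
bin [(array([0.5483, 0.0383, 0.0574]), 0.86)]
bolt_knob [(array([ 0.5483, -0.1075,  0.1335]), 0.81)]
bin_lip [(array([0.5477, 0.0305, 0.053 ]), 0.58), (array([ 0.5481, -0.1064,  0.1335]), 0.27)]
pos [ 0.4608 -0.0387  0.2569] rot [ 3.1413 -0.0001  1.7523] | shift mm (tool now) [-0.9924  0.6034  6.9432] roll 0.002283472038074663 t 4.15
```

View pics/w1.png

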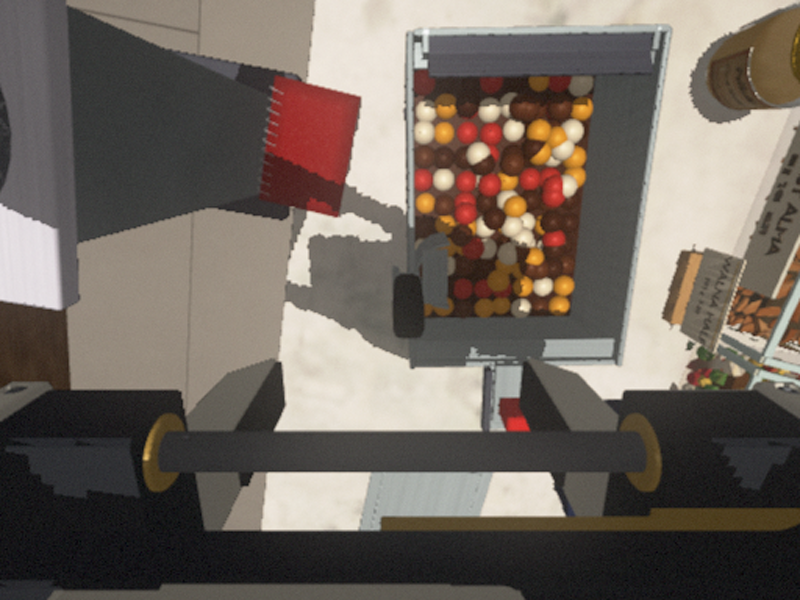

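The wrist view shows the bin nearly square to the tool. Its outer corners are at (406,30), (672,27), (622,363) and (411,365). The scoop grip, top face near (409,315), lies between the fingers, with the knob just behind it.

Run:
```python
from h import *
cal=dict(np.load("pics/w1.npz"))
f=lambda u,v,z:plane(cal,(u*.64,v*.64),z)[:2]
B=[f(406,30,.128),f(672,27,.128),f(622,363,.128),f(411,365,.128)]
print(B,np.mean(B,0))
ang=lambda v:np.arctan2(-v[0],v[1])
print([ang(B[0]-B[3]),ang(B[1]-B[2])],np.linalg.norm(B[0]-B[3]),np.linalg.norm(B[1]-B[2]),np.linalg.norm(B[0]-B[1]),np.linalg.norm(B[2]-B[3]))
print("grip",f(409,315,.193), "fingers mid",f(404,365,observe()["tool_pos"][2]))
```

```text
[array([0.4403, 0.1039]), array([0.5851, 0.131 ]), array([ 0.6238, -0.0699]), array([ 0.4799, -0.0969])] [0.5323 0.017 ]
[np.float64(0.19499163023699892), np.float64(0.1899715672608773)] 0.2046221734042545 0.2045915100407654 0.1473446318174934 0.14631729462984944
grip [ 0.4668 -0.0383] fingers mid [ 0.4635 -0.0364]
```

step_arm(
  commands=[
    {"translation":[-1,5,10],"roll":-0.008},
    {"translation":[0,0,25],"roll":0},
    {"translation":[0,0,25],"roll":0},
    {"translation":[0,0,25],"roll":0},
    {"translation":[0,0,22],"roll":0},
    {"translation":[0,0,0],"roll":0},
    {"translation":[0,0,0],"roll":0},
  ],
  fingers=0.6,
)

```text
time: 4.73
tool_pos: [0.4658, -0.0393, 0.149]
tool_rot: [-3.139, -0.001, 1.76]
contact_force: [0.8, -0.7, 0.2]
opening: 0.0558
grip_force: 0.0
```

step_arm(
  commands=[
    {"translation":[0,0,0],"roll":0},
    {"translation":[0,0,0],"roll":0},
    {"translation":[0,0,0],"roll":0},
    {"translation":[0,0,0],"roll":0},
    {"translation":[0,0,0],"roll":0},
    {"translation":[0,0,0],"roll":0},
  ],
  fingers=0,
  grip_force=20,
)

```text
time: 5.23
tool_pos: [0.4665, -0.0399, 0.1501]
tool_rot: [3.141, 0.0, 1.759]
contact_force: [-0.3, 0.2, -0.0]
opening: 0.0201
grip_force: 0.0
```

step_arm(
  commands=[
    {"translation":[0,0,0],"roll":0},
    {"translation":[0,0,0],"roll":0},
    {"translation":[0,0,0],"roll":0},
  ],
)

```text
time: 5.48
tool_pos: [0.4664, -0.0398, 0.15]
tool_rot: [3.141, 0.0, 1.759]
contact_force: [-0.6, -0.3, 2.9]
opening: 0.0173
grip_force: 20.0
```

step_arm(
  commands=[
    {"translation":[0,0,-10],"roll":0},
    {"translation":[0,0,-15],"roll":0},
    {"translation":[0,0,-20],"roll":0},
    {"translation":[0,0,-20],"roll":0},
    {"translation":[0,0,-20],"roll":0},
    {"translation":[0,0,-15],"roll":0},
    {"translation":[0,0,-10],"roll":0},
  ],
)

```text
time: 6.07
tool_pos: [0.4666, -0.0399, 0.2611]
tool_rot: [3.14, 0.001, 1.759]
contact_force: [-0.0, -0.7, -1.0]
opening: 0.0173
grip_force: 20.0
```

step_arm(
  commands=[
    {"translation":[15,1,0],"roll":0},
    {"translation":[25,3,0],"roll":0},
    {"translation":[35,4,0],"roll":0},
    {"translation":[35,4,0],"roll":0},
    {"translation":[35,4,0],"roll":0},
    {"translation":[35,4,0],"roll":0},
    {"translation":[35,4,0],"roll":0},
    {"translation":[35,2,0],"roll":0},
    {"translation":[25,2,0],"roll":0},
    {"translation":[15,0,0],"roll":0},
    {"translation":[0,0,0],"roll":0},
    {"translation":[0,0,0],"roll":0},
  ],
)

```text
time: 7.07
tool_pos: [0.4392, 0.2506, 0.2592]
tool_rot: [-3.14, 0.001, 1.761]
contact_force: [0.4, -0.7, -1.2]
opening: 0.0167
grip_force: 20.0
```

Run:
```python
from h import *
im,cal=snap("wrist","w2")
for n in ["pot_rim","scoop_grip"]:
    r=search_frame("wrist",n);print(n,[(np.round(x["at"],4),round(x["confidence"],2)) for x in r[:2]])
go([.435,.34,.25],1.75)
```

```text
pot_rim [(array([0.5077, 0.3393, 0.029 ]), 0.87), (array([0.4501, 0.2597, 0.2375]), 0.69)]
scoop_grip [(array([0.4404, 0.2559, 0.2399]), 0.94)]
pos [0.4398 0.2493 0.2596] rot [-3.1413  0.0003  1.7576] | shift mm (tool now) [90.0083 12.1424  9.5518] roll 0.007640918208934089 t 7.2167
```

View pics/w2.png

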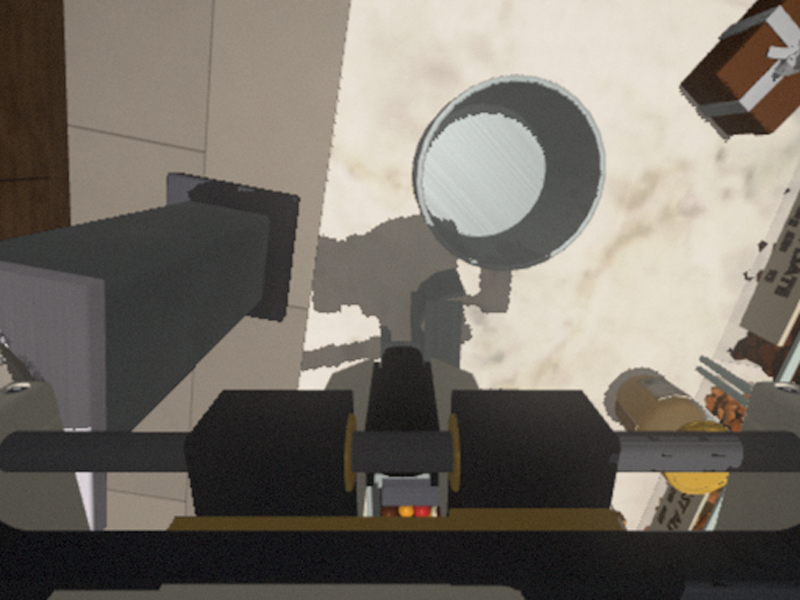

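The wrist view shows the pot rim as an ellipse with extremes at about (415,165), (605,168), (516,75) and (517,269). The scoop hangs straight between the pads at (403,400).

Run:
```python
from h import *
from scipy.optimize import least_squares
cal=dict(np.load("pics/w2.npz"))
P=np.array([plane(cal,(u*.64,v*.64),.12)[:2] for u,v in [(415,165),(605,168),(516,75),(517,269),(447,98),(585,98),(583,242),(448,240)]])
r=least_squares(lambda q:np.hypot(*(P-q[:2]).T)-q[2],[.5,.35,.06]);print(r.x,r.fun*1000)
s=observe();print(s["tool_pos"],s["tool_rot"])
```

```text
[0.4953 0.3332 0.0603] [ 1.9352 -2.637  -2.1277 -0.1247  2.3822  0.2806  4.1693 -3.8779]
[0.4398 0.2493 0.2596] [-3.1413  0.0003  1.7576]
```

step_arm(
  commands=[
    {"translation":[15,3,0],"roll":0},
    {"translation":[25,4,0],"roll":0},
    {"translation":[20,3,0],"roll":0},
    {"translation":[12,2,0],"roll":0},
    {"translation":[0,0,0],"roll":0},
    {"translation":[0,0,0],"roll":0},
    {"translation":[0,0,15],"roll":0},
    {"translation":[0,0,15],"roll":0},
    {"translation":[0,0,0],"roll":0},
    {"translation":[0,0,0],"roll":0},
  ],
)

```text
time: 8.05
tool_pos: [0.4379, 0.322, 0.2295]
tool_rot: [-3.14, 0.001, 1.758]
contact_force: [-0.2, 0.8, -1.5]
opening: 0.0167
grip_force: 20.0
```

Run:
```python
from h import *
im,cal=snap("wrist","w3")
go([.438,.322,.25],1.75);print(observe()["contact_force"])
```

```text
pos [0.4383 0.3225 0.2303] rot [3.1413 0.0001 1.7578] | shift mm (tool now) [ -0.3978  -0.3848 -19.6869] roll 0.00781409173453751 t 8.1
[-0.0951  1.1891 -0.2588]
```

View pics/w3.png

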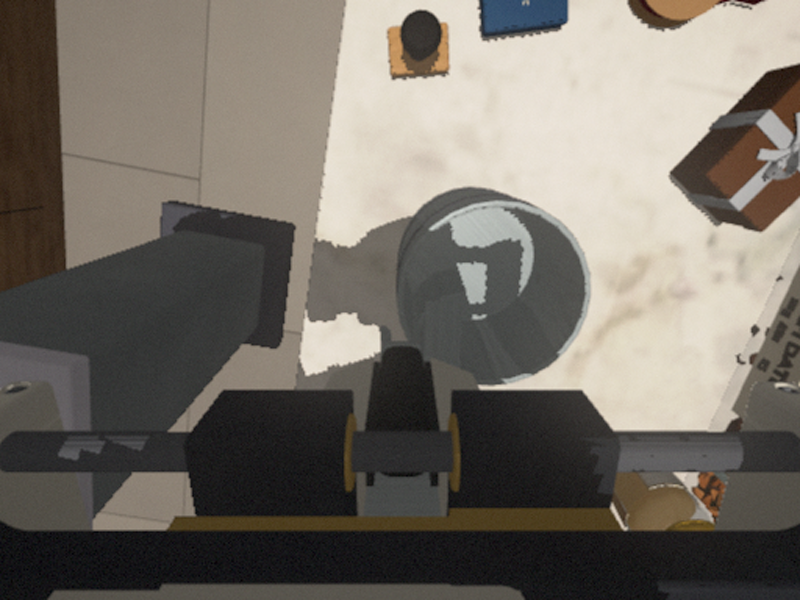

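The rim now shows right edge (590,290), bottom (497,384), top (505,201) and left (398,290). The bowl is already over the pot mouth.

Run:
```python
from h import *
from scipy.optimize import least_squares
cal=dict(np.load("pics/w3.npz"))
P=np.array([plane(cal,(u*.64,v*.64),.12)[:2] for u,v in [(590,290),(500,384),(502,201),(565,229),(567,355),(430,232),(398,285)]])
r=least_squares(lambda q:np.hypot(*(P-q[:2]).T)-.06,[.5,.35]);print(r.x,r.fun*1000)
c=r.x; 
# edge refine: brightness of projected circle along candidates
g=cv2.cvtColor(cv2.imread("pics/w3_raw.png"),cv2.COLOR_BGR2GRAY).astype(float)
g=cv2.GaussianBlur(g,(0,0),.7)
th=np.linspace(-np.pi,np.pi,240)
def val(cx,cy):
    # world angle th; rim ring bright (light) at r=.058 versus inside r=.052
    o=0
    for r_,w in((.058,1),(.053,-1)):
        uv=np.array([proj(cal,(cx+r_*np.cos(t),cy+r_*np.sin(t),.12)) for t in th if -1.9<t<2.0])
        v=cv2.remap(g.astype(np.float32),uv[:,0].astype(np.float32)[None],uv[:,1].astype(np.float32)[None],cv2.INTER_LINEAR)[0]
        o=o+w*v
    return np.mean(np.clip(o,-60,60))
best=max(((val(x,y),x,y) for x in np.arange(c[0]-.01,c[0]+.0101,.001) for y in np.arange(c[1]-.01,c[1]+.0101,.001)))
print(best)
```

```text
[0.4948 0.3305] [-1.0584 -2.0775  0.5201 -0.8938  1.3922 -1.3452  0.1379]
(np.float32(48.31669), np.float64(0.49779110432945806), np.float64(0.3315027805524031))
```

step_arm(
  commands=[
    {"translation":[0,0,15],"roll":0},
    {"translation":[0,0,20],"roll":0},
    {"translation":[0,0,15],"roll":0},
    {"translation":[0,0,10],"roll":0},
    {"translation":[0,0,5],"roll":0},
    {"translation":[0,0,5],"roll":0},
    {"translation":[0,0,5],"roll":0},
    {"translation":[0,0,0],"roll":0},
    {"translation":[0,0,0],"roll":0},
  ],
)

```text
time: 8.85
tool_pos: [0.4382, 0.3234, 0.1551]
tool_rot: [3.141, -0.0, 1.759]
contact_force: [0.9, -0.3, -1.2]
opening: 0.0171
grip_force: 20.0
```

step_arm(
  commands=[
    {"translation":[0,0,4],"roll":0},
    {"translation":[0,0,4],"roll":0},
    {"translation":[0,0,4],"roll":0},
    {"translation":[0,0,0],"roll":0},
    {"translation":[0,0,0],"roll":0},
  ],
)

```text
time: 9.27
tool_pos: [0.4379, 0.3233, 0.1425]
tool_rot: [-3.141, 0.0, 1.759]
contact_force: [0.8, 0.5, -1.2]
opening: 0.0171
grip_force: 20.0
```

step_arm(
  commands=[
    {"translation":[0,0,1],"roll":0},
    {"translation":[0,0,1],"roll":0},
    {"translation":[0,0,0],"roll":0},
  ],
)

```text
time: 9.52
tool_pos: [0.4381, 0.3233, 0.142]
tool_rot: [3.14, -0.0, 1.759]
contact_force: [-2.0, -2.1, 8.7]
opening: 0.0168
grip_force: 20.0
```

Run:
```python
from h import *
print(observe()["contact_force"])
a=cv2.resize(read_camera("wrist")[210:330,190:350],(520,390),interpolation=cv2.INTER_CUBIC)
b=cv2.resize(read_camera("side")[190:340,200:340],(280,300),interpolation=cv2.INTER_CUBIC)
o=np.zeros((390,800,3),np.uint8);o[:,:520]=a;o[:300,520:]=b
cv2.imwrite("pics/m4.png",o[:,:,::-1])
```

```text
[-2.0353 -2.1468  8.743 ]
```

View pics/m4.png

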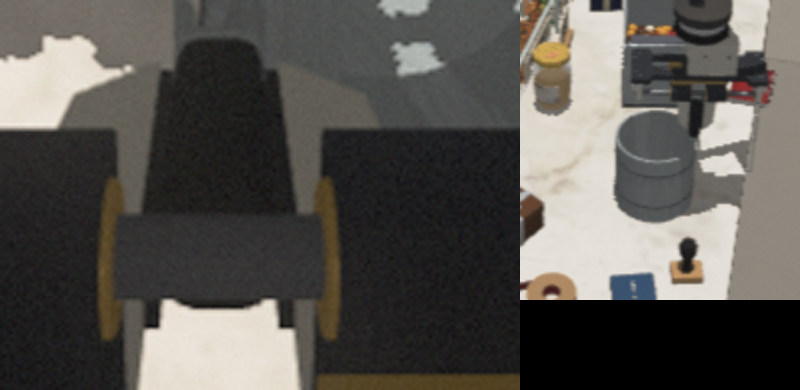

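The contact force appears at exactly the height where the slot ceiling meets the rim, so it is hooked. Releasing.

step_arm(
  commands=[
    {"translation":[0,0,-1],"roll":0},
    {"translation":[0,0,0],"roll":0},
    {"translation":[0,0,0],"roll":0},
    {"translation":[0,0,0],"roll":0},
    {"translation":[0,0,0],"roll":0},
    {"translation":[0,0,0],"roll":0},
  ],
  fingers=0.5,
)

```text
time: 10.12
tool_pos: [0.4379, 0.3233, 0.1416]
tool_rot: [-3.141, -0.0, 1.759]
contact_force: [-0.2, -0.0, -0.7]
opening: 0.0457
grip_force: 0.0
```

step_arm(
  commands=[
    {"translation":[0,0,-15],"roll":0},
    {"translation":[0,0,-25],"roll":0},
    {"translation":[0,0,-25],"roll":0},
    {"translation":[0,0,-25],"roll":0},
    {"translation":[0,0,-20],"roll":0},
    {"translation":[0,0,0],"roll":0},
  ],
  fingers=1,
)

```text
time: 10.62
tool_pos: [0.4396, 0.3242, 0.2562]
tool_rot: [3.134, -0.002, 1.759]
contact_force: [0.3, 0.0, 1.7]
opening: 0.0811
grip_force: 0.0
```

Run:
```python
from h import *
for c in ("wrist","side"):
    snap(c,"v5"+c)
    r=search_frame(c,"scoop_grip");print(c,[(np.round(x["at"],4),round(x["confidence"],2)) for x in r[:2]])
a=cv2.imread("pics/v5wrist_raw.png");b=cv2.imread("pics/v5side_raw.png")
o=np.hstack([cv2.resize(a,(520,390)),cv2.resize(b[190:340,200:340],(280,390))])
cv2.imwrite("pics/m5.png",o)
s=observe();print(s)
```

```text
wrist [(array([0.4435, 0.3263, 0.1094]), 0.82)]
side [(array([0.4403, 0.3352, 0.1404]), 0.51)]
{'time': 10.8167, 'qpos': array([0.495 , 0.3607, 1.4296, 0.0001, 1.3536, 0.307 ]), 'qvel': array([ 0.0015,  0.0095,  0.0041, -0.0003,  0.0029, -0.    ]), 'joint_efforts': array([  0.0286, -45.8386, -25.8088,   0.0889,   0.0076,   0.0003]), 'tool_pos': array([0.4374, 0.323 , 0.2504]), 'tool_rot': array([-3.1394,  0.0006,  1.7588]), 'contact_force': array([-0.0707,  0.2778, -1.1558]), 'torque': array([-0.1136, -0.0247,  0.0042]), 'grip_force': 0.0, 'opening': 0.0912223193155878}
```

View pics/m5.png

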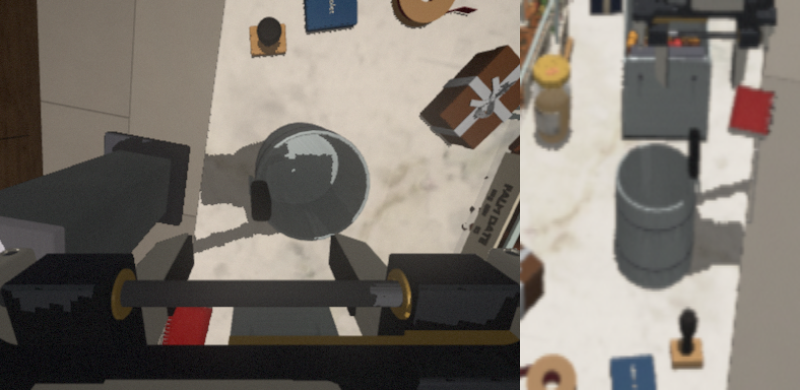

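The scoop hangs upright on the near rim, bowl inside and released. Next is the lid.

step_arm(
  commands=[
    {"translation":[-25,-1,0],"roll":0},
    {"translation":[-36,-1,0],"roll":0},
    {"translation":[-36,-2,0],"roll":0},
    {"translation":[-36,-2,0],"roll":0},
    {"translation":[-36,-2,0],"roll":0},
    {"translation":[-36,-2,0],"roll":0},
    {"translation":[-36,-2,0],"roll":0},
    {"translation":[-36,-2,0],"roll":0},
    {"translation":[-36,-2,0],"roll":0},
    {"translation":[-36,-2,0],"roll":0},
    {"translation":[-36,-2,0],"roll":0},
    {"translation":[-36,-2,0],"roll":0},
    {"translation":[-36,-2,0],"roll":0},
    {"translation":[-36,-2,0],"roll":0},
    {"translation":[-36,-2,0],"roll":0},
    {"translation":[-36,-2,0],"roll":0},
    {"translation":[-36,-1,0],"roll":0},
    {"translation":[-36,-1,0],"roll":0},
    {"translation":[-36,0,0],"roll":0},
    {"translation":[0,0,0],"roll":0},
  ],
)

```text
time: 12.48
tool_pos: [0.5314, -0.3496, 0.2483]
tool_rot: [-3.139, -0.001, 1.754]
contact_force: [-0.3, 1.1, -0.4]
opening: 0.0919
grip_force: 0.0
```

step_arm(
  commands=[
    {"translation":[0,0,0],"roll":0.124},
    {"translation":[0,0,0],"roll":0.124},
    {"translation":[0,0,0],"roll":0.124},
    {"translation":[0,0,0],"roll":0.124},
    {"translation":[0,0,0],"roll":0.124},
    {"translation":[0,0,0],"roll":0.124},
    {"translation":[0,0,0],"roll":0.124},
    {"translation":[0,0,0],"roll":0.124},
    {"translation":[0,0,0],"roll":0.124},
    {"translation":[0,0,0],"roll":0.124},
    {"translation":[0,0,0],"roll":0.124},
    {"translation":[0,0,0],"roll":0.124},
    {"translation":[0,0,0],"roll":0.124},
    {"translation":[0,0,0],"roll":0.124},
    {"translation":[0,0,0],"roll":0.124},
    {"translation":[0,0,0],"roll":0.124},
    {"translation":[0,0,0],"roll":0.124},
    {"translation":[0,0,0],"roll":0.124},
    {"translation":[0,0,0],"roll":0.124},
    {"translation":[0,0,0],"roll":0.124},
  ],
)

```text
time: 14.15
tool_pos: [0.5319, -0.3431, 0.2499]
tool_rot: [-3.142, 0.003, -0.727]
contact_force: [0.3, -0.7, -0.3]
opening: 0.0918
grip_force: 0.0
```

step_arm(
  commands=[
    {"translation":[0,0,15],"roll":0.124},
    {"translation":[0,0,15],"roll":0.124},
    {"translation":[0,0,15],"roll":0.124},
    {"translation":[0,0,15],"roll":0.124},
    {"translation":[0,0,15],"roll":0.124},
    {"translation":[0,0,10],"roll":0.124},
    {"translation":[0,0,10],"roll":0.124},
    {"translation":[0,0,0],"roll":0},
    {"translation":[0,0,0],"roll":0},
  ],
)

```text
time: 14.9
tool_pos: [0.5317, -0.343, 0.1552]
tool_rot: [3.139, 0.002, -1.585]
contact_force: [-0.4, 0.2, -1.4]
opening: 0.0917
grip_force: 0.0
```

Run:
```python
from h import *
print(observe())
snap("wrist","w6")
r=search_frame("wrist","lid_grip");print([(np.round(x["at"],4),round(x["confidence"],2)) for x in r[:2]])
```

```text
{'time': 14.9, 'qpos': array([-0.6941,  0.599 ,  1.3037,  0.0001,  1.2421,  2.462 ]), 'qvel': array([-0.0009, -0.023 , -0.0302,  0.    ,  0.0054, -0.0231]), 'joint_efforts': array([ -0.0376, -54.4056, -23.3847,  -0.0401,  -0.1088,   0.4548]), 'tool_pos': array([ 0.5317, -0.343 ,  0.1552]), 'tool_rot': array([ 3.1391,  0.0022, -1.5853]), 'contact_force': array([-0.3804,  0.182 , -1.4261]), 'torque': array([ 0.0007,  0.1448, -0.0175]), 'grip_force': 0.0, 'opening': 0.09174448011392343}
[(array([ 0.5395, -0.3607,  0.0044]), 0.64)]
```

View pics/w6.png

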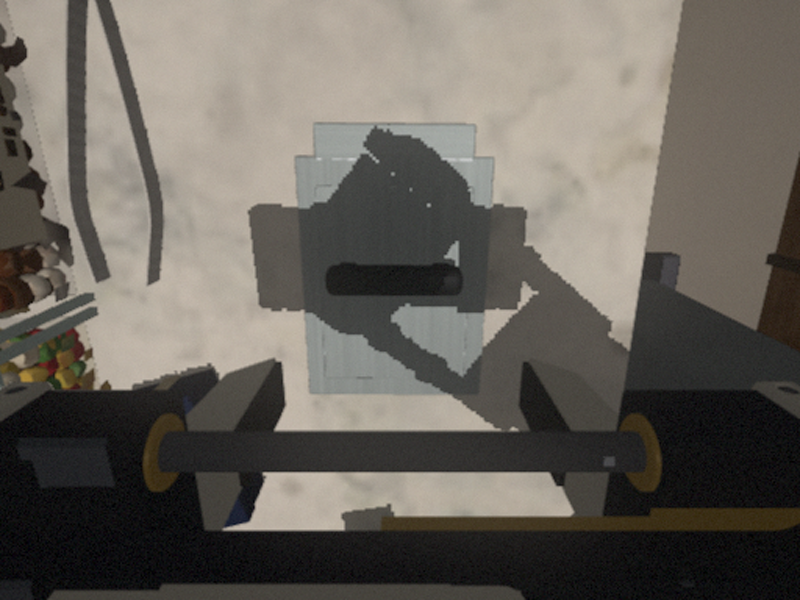

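The wrist view shows the lid below with its tongue up at (314..476,123). The black bar spans columns 326 to 462 at about row 281, and the lower corners are at (309,394) and (480,393).

Run:
```python
from h import *
cal=dict(np.load("pics/w6.npz"))
f=lambda u,v,z:plane(cal,(u*.64,v*.64),z)[:2]
L=[f(314,123,.004),f(476,124,.004),f(296,157,.004),f(495,157,.004),f(480,393,.004),f(309,394,.004)]
print(np.array(L))
for a,b in((L[0],L[1]),(L[2],L[3]),(L[5],L[4])): print("xdir ang from -x... lid yaw", np.arctan2(*(b-a)[::-1]),np.linalg.norm(b-a))
v=L[2]-L[5];w=L[3]-L[4];print("y edges yaw",np.arctan2(-v[0],v[1]),np.arctan2(-w[0],w[1]),np.linalg.norm(v))
mt=(L[0]+L[1])/2;me=(L[4]+L[5])/2
print("center",(mt+me)/2,"len",np.linalg.norm(mt-me),"yaw",np.arctan2(-(mt-me)[0],(mt-me)[1]))
a,b=f(326,281,.034),f(462,281,.034);print("bar",a,b,(a+b)/2,np.linalg.norm(a-b))
g=cv2.cvtColor(cv2.imread("pics/w6_raw.png"),cv2.COLOR_BGR2GRAY)
for r in (178,180,182):print(g[r,203:215],g[r,288:302])
go([*((mt+me)/2),.1],-1.6)
```

```text
[[ 0.586  -0.4478]
 [ 0.4832 -0.4456]
 [ 0.5992 -0.4274]
 [ 0.4702 -0.4254]
 [ 0.4734 -0.2532]
 [ 0.6044 -0.2546]]
xdir ang from -x... lid yaw 3.1203024825080616 0.10277951348696981
xdir ang from -x... lid yaw 3.1258822797514587 0.12900787983654535
xdir ang from -x... lid yaw 3.1309940498772715 0.13102220673585466
y edges yaw 3.111408999486128 3.1230396959837146 0.1728828933382588
center [ 0.5368 -0.3503] len 0.1927705453105817 yaw 3.119321374381335
bar [ 0.5802 -0.3521] [ 0.4936 -0.3507] [ 0.5369 -0.3514] 0.08660373571973895
[66 64 63 65 59 47 32 33 31 37 30 32] [50 49 48 48 47 41 37 40 54 64 65 61 64 62]
[68 66 64 65 65 48 32 35 33 32 34 32] [50 43 50 47 45 40 37 38 58 66 63 62 64 63]
[68 68 65 66 67 50 34 36 32 34 28 28] [45 42 45 45 40 40 37 43 58 66 68 65 67 61]
pos [ 0.5324 -0.3437  0.1568] rot [-3.1415  0.0001 -1.5857] | shift mm (tool now) [ 6.523  -4.4703 56.8125] roll 0.014315032657826965 t 15.0
```

step_arm(
  commands=[
    {"translation":[7,-5,15],"roll":0.005},
    {"translation":[0,0,25],"roll":0},
    {"translation":[0,0,25],"roll":0},
    {"translation":[0,0,15],"roll":0},
    {"translation":[0,0,10],"roll":0},
    {"translation":[0,0,0],"roll":0},
    {"translation":[0,0,0],"roll":0},
  ],
)

```text
time: 15.58
tool_pos: [0.5375, -0.3511, 0.0673]
tool_rot: [-3.141, -0.0, -1.593]
contact_force: [-0.8, 0.5, 0.7]
opening: 0.0916
grip_force: 0.0
```

Run:
```python
from h import *
im,cal=snap("wrist","w7",box=(140,170,380,350))
s=observe();print(s["tool_pos"],s["tool_rot"])
```

```text
[ 0.5379 -0.3515  0.068 ] [-3.1398 -0.0013 -1.5933]
```

View pics/w7.png

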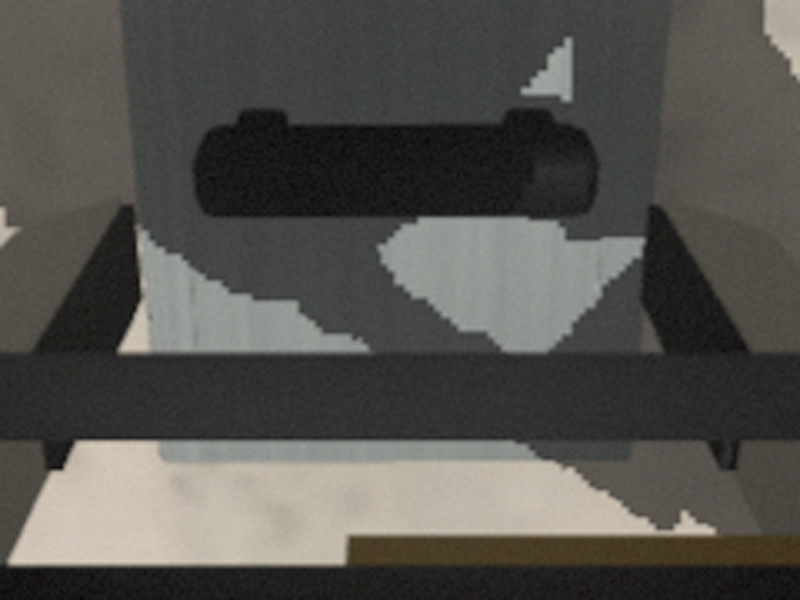

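The bar spans columns 194 to 598 at about row 172 in this crop, and the fingertips are at 140 and 645. It is centred to within about 1 mm.

Run:
```python
from h import *
cal=dict(np.load("pics/w7.npz"))
f=lambda u,v,z:plane(cal,(140+u*.3,170+v*.3),z)[:2]
print(f(396,215,.034),f(396,172,.034),f(396,130,.034), f(194,172,.03),f(598,172,.03))
go([*f(396,172,.034),.009],-1.591)
```

```text
[ 0.5372 -0.3426] [ 0.537  -0.3527] [ 0.5368 -0.3623] [ 0.5813 -0.352 ] [ 0.4928 -0.3499]
pos [ 0.5379 -0.3515  0.068 ] rot [-3.1398 -0.0013 -1.5933] | shift mm (tool now) [ 1.1814  0.9241 59.0319] roll -0.002342223651282005 t 15.6333
```

step_arm(
  commands=[
    {"translation":[0,0.7,10],"roll":0},
    {"translation":[0,0,10],"roll":0},
    {"translation":[0,0,6],"roll":0},
    {"translation":[0,0,5],"roll":0},
    {"translation":[0,0,4],"roll":0},
    {"translation":[0,0,0],"roll":0},
  ],
)

```text
time: 16.13
tool_pos: [0.536, -0.3505, 0.0304]
tool_rot: [3.14, 0.001, -1.594]
contact_force: [0.1, 0.4, -0.9]
opening: 0.0917
grip_force: 0.0
```

step_arm(
  commands=[
    {"translation":[0,0,4],"roll":0},
    {"translation":[0,0,4],"roll":0},
    {"translation":[0,0,4],"roll":0},
    {"translation":[0,0,4],"roll":0},
    {"translation":[0,0,4],"roll":0},
    {"translation":[0,0,3],"roll":0},
    {"translation":[0,0,0],"roll":0},
    {"translation":[0,0,0],"roll":0},
  ],
)

```text
time: 16.8
tool_pos: [0.5364, -0.3508, 0.0084]
tool_rot: [3.141, 0.0, -1.594]
contact_force: [-0.4, 0.4, -0.3]
opening: 0.0917
grip_force: 0.0
```

step_arm(
  commands=[
    {"translation":[0,0,0],"roll":0},
    {"translation":[0,0,0],"roll":0},
    {"translation":[0,0,0],"roll":0},
    {"translation":[0,0,0],"roll":0},
  ],
  fingers=0,
  grip_force=35,
)

```text
time: 17.13
tool_pos: [0.5366, -0.351, 0.0088]
tool_rot: [-3.141, -0.0, -1.594]
contact_force: [1.1, 0.2, -1.1]
opening: 0.0878
grip_force: 35.0
```

step_arm(
  commands=[
    {"translation":[0,0,-5],"roll":0},
    {"translation":[0,0,-8],"roll":0},
    {"translation":[0,0,-12],"roll":0},
    {"translation":[0,0,-20],"roll":0},
    {"translation":[0,0,-25],"roll":0},
    {"translation":[0,0,-30],"roll":0},
    {"translation":[0,0,-35],"roll":0},
    {"translation":[0,0,-35],"roll":0},
    {"translation":[0,0,-25],"roll":0},
    {"translation":[0,0,-15],"roll":0},
    {"translation":[0,0,0],"roll":0},
    {"translation":[0,0,0],"roll":0},
  ],
)

```text
time: 18.13
tool_pos: [0.5365, -0.3509, 0.2199]
tool_rot: [-3.14, -0.001, -1.594]
contact_force: [-0.2, 0.4, -3.1]
opening: 0.0875
grip_force: 35.0
```

Lid is held. Turning it half round, then carrying it over to the bin.

step_arm(
  commands=[
    {"translation":[0,0,0],"roll":-0.06},
    {"translation":[0,0,0],"roll":-0.12},
    {"translation":[0,0,0],"roll":-0.12},
    {"translation":[0,0,0],"roll":-0.12},
    {"translation":[0,0,0],"roll":-0.12},
    {"translation":[0,0,0],"roll":-0.12},
    {"translation":[0,0,0],"roll":-0.12},
    {"translation":[0,0,0],"roll":-0.12},
    {"translation":[0,0,0],"roll":-0.12},
    {"translation":[0,0,0],"roll":-0.12},
    {"translation":[0,0,0],"roll":-0.12},
    {"translation":[0,0,0],"roll":-0.12},
    {"translation":[0,0,0],"roll":-0.12},
    {"translation":[0,0,0],"roll":-0.12},
    {"translation":[0,0,0],"roll":-0.12},
    {"translation":[0,0,0],"roll":-0.12},
    {"translation":[0,0,0],"roll":-0.12},
    {"translation":[0,0,0],"roll":-0.12},
    {"translation":[0,0,0],"roll":-0.12},
    {"translation":[0,0,0],"roll":-0.12},
  ],
)

```text
time: 19.8
tool_pos: [0.5356, -0.3502, 0.2163]
tool_rot: [-3.137, 0.0, 0.752]
contact_force: [0.5, -0.1, -3.3]
opening: 0.0878
grip_force: 35.0
```

step_arm(
  commands=[
    {"translation":[0,0,0],"roll":-0.12},
    {"translation":[0,0,0],"roll":-0.12},
    {"translation":[0,0,0],"roll":-0.12},
    {"translation":[0,0,0],"roll":-0.12},
    {"translation":[0,0,0],"roll":-0.12},
    {"translation":[0,0,0],"roll":-0.12},
    {"translation":[0,0,0],"roll":-0.12},
    {"translation":[0,0,0],"roll":-0.12},
    {"translation":[0,0,0],"roll":-0.055},
    {"translation":[0,0,0],"roll":0},
  ],
)

```text
time: 20.63
tool_pos: [0.5356, -0.3503, 0.2165]
tool_rot: [-3.139, -0.003, 1.763]
contact_force: [0.1, 0.2, -3.0]
opening: 0.0875
grip_force: 35.0
```

step_arm(
  commands=[
    {"translation":[12,2,0],"roll":0},
    {"translation":[20,4,0],"roll":0},
    {"translation":[28,5,0],"roll":0},
    {"translation":[28,5,0],"roll":0},
    {"translation":[28,5,0],"roll":0},
    {"translation":[28,5,0],"roll":0},
    {"translation":[28,5,0],"roll":0},
    {"translation":[28,5,0],"roll":0},
    {"translation":[28,6,0],"roll":0},
    {"translation":[28,6,0],"roll":0},
    {"translation":[28,6,0],"roll":0},
    {"translation":[26,5,0],"roll":0},
    {"translation":[20,4,0],"roll":0},
    {"translation":[12,2,0],"roll":0},
    {"translation":[0,0,0],"roll":0},
    {"translation":[0,0,0],"roll":0},
  ],
)

```text
time: 21.97
tool_pos: [0.5353, -0.0024, 0.2184]
tool_rot: [-3.141, 0.0, 1.761]
contact_force: [0.1, -0.3, -3.8]
opening: 0.0878
grip_force: 35.0
```

Run:
```python
from h import *
s=observe();print(s["tool_pos"],s["tool_rot"],s["time"],s["opening"])
snap("wrist","w8",size=(512,384));snap("side","s8",box=(190,120,340,260),size=(288,269))
a=cv2.imread("pics/w8.png");b=cv2.imread("pics/s8.png");o=np.zeros((384,800,3),np.uint8);o[:,:512]=a;o[:269,512:]=b
cv2.imwrite("pics/m8.png",o)
```

```text
[ 0.5353 -0.0024  0.2184] [-3.1409  0.0002  1.7614] 21.9667 0.08783669798276818
```

View pics/m8.png

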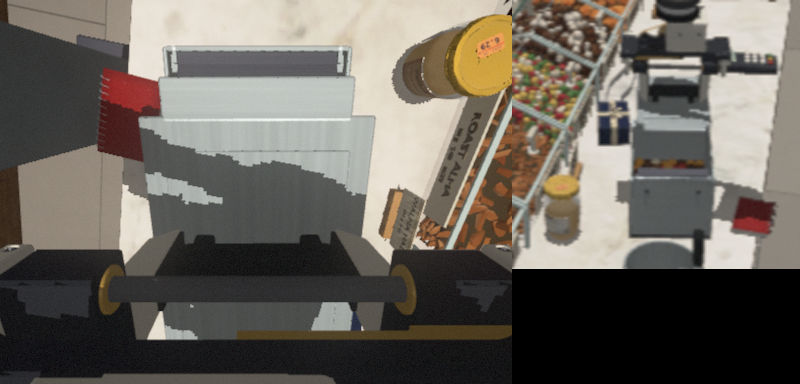

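I have used the picture allowance, so from here I work from numbers. The last view shows the lip-end bin corners at raw (163,46) and (351,45). The tongue edge runs from (163,78) to (355,77) and the shoulders are at (140,116) and (375,117). The lid is centred and roughly level in front of the lip.

Run:
```python
from h import *
cal=dict(np.load("pics/w8.npz"))
s=observe();p=s["tool_pos"]
a,b=plane(cal,(163,46),.128)[:2],plane(cal,(351,45),.128)[:2]
print("bin end corners",a,b,np.linalg.norm(a-b),"yaw",np.arctan2(*(b-a)[::-1]))
m=(a+b)/2; th=.19; c=m-.104*np.array([-np.sin(th),np.cos(th)]);print("bin center",c)
# lid tilt fit: pivot at bar centre, tool frame
from scipy.optimize import least_squares
ty=1.7614;th=ty-np.pi/2
obj=np.array([[-52,97,2],[52,97,2],[-65,77,4],[65,77,4.]])/1000
obs=np.array([[163,78],[355,77],[140,116],[375,117.]])
def model(q):
    tilt,dx,dy,dz=q
    R=Rn.from_euler("zx",[0,0]).as_matrix()
    R=Rn.from_euler("z",th).as_matrix()@Rn.from_euler("x",tilt).as_matrix()
    g=p+[0,0,.0176]+Rn.from_euler("z",th).as_matrix()@[dx,dy,dz]
    return np.array([proj(cal,g+R@(o-[0,0,.026])) for o in obj])
for prior in (1,0.3):
    r=least_squares(lambda q:np.r_[(model(q)-obs).ravel(),q[1:]/[.002,.002,.002]*prior],[0,0,0,0]);print(r.x,np.round(r.fun,1))
```

```text
bin end corners [0.4414 0.1046] [0.5837 0.1326] 0.14509008269604318 yaw 0.19405078032201337
bin center [0.5322 0.0165]
[-0.0437  0.0013 -0.0001 -0.0002] [-0.9 -0.  -0.7  0.7  0.7  0.3  0.8 -1.   0.6 -0.  -0.1]
[-0.0343  0.0013 -0.0003 -0.001 ] [-0.9 -0.  -0.6  0.7  0.8  0.3  0.8 -1.   0.2 -0.  -0.1]
```

step_arm(
  commands=[
    {"translation":[-6,0,8],"roll":0},
    {"translation":[-5,0,12],"roll":0},
    {"translation":[0,0,10],"roll":0},
    {"translation":[0,0,8],"roll":0},
    {"translation":[0,0,5],"roll":0},
    {"translation":[0,0,3],"roll":0},
    {"translation":[0,0,0],"roll":0},
    {"translation":[0,0,0],"roll":0},
  ],
)

```text
time: 22.73
tool_pos: [0.5379, -0.0135, 0.1729]
tool_rot: [3.141, 0.0, 1.761]
contact_force: [0.1, 0.6, -2.9]
opening: 0.0876
grip_force: 35.0
```

step_arm(
  commands=[
    {"translation":[0,0,2],"roll":0},
    {"translation":[0,0,2],"roll":0},
    {"translation":[0,0,2],"roll":0},
    {"translation":[0,0,2],"roll":0},
    {"translation":[0,0,0],"roll":0},
  ],
)

```text
time: 23.15
tool_pos: [0.5381, -0.0135, 0.165]
tool_rot: [3.14, 0.0, 1.761]
contact_force: [0.0, 1.0, 0.5]
opening: 0.0878
grip_force: 35.0
```

Contact is where I expected it, on the knob top. Lowering further to tilt the lid.

step_arm(
  commands=[
    {"translation":[0,0,2],"roll":0},
    {"translation":[0,0,2],"roll":0},
    {"translation":[0,0,2],"roll":0},
    {"translation":[0,0,2],"roll":0},
    {"translation":[0,0,2],"roll":0},
    {"translation":[0,0,2],"roll":0},
    {"translation":[0,0,0],"roll":0},
  ],
)

```text
time: 23.73
tool_pos: [0.5378, -0.0134, 0.1523]
tool_rot: [3.142, -0.0, 1.761]
contact_force: [1.3, 2.1, 0.4]
opening: 0.0876
grip_force: 35.0
```

Run:
```python
from h import *
s=observe();print(s["contact_force"],s["torque"])
im,cal=snap("wrist","w9")
g=cv2.cvtColor(im,cv2.COLOR_RGB2GRAY);g=cv2.GaussianBlur(g,(0,0),1).astype(int)
for c in (200,260,320):
    col=g[:,c];d=np.diff(col);i=[(r,d[r]) for r in range(20,190) if abs(d[r])>=8];print(c,i)
for r in (60,75,85,95,130):
    d=np.diff(g[r]);print(r,[(c,d[c]) for c in range(90,420) if abs(d[c])>=9])
for n in ("lid_tongue","bin_lip","bolt_knob"):
    q=search_frame("wrist",n);print(n,[(np.round(x["at"],4),round(x["confidence"],2)) for x in q[:2]])
```

```text
[1.3436 2.1401 0.4269] [-0.0143 -0.2587  0.2443]
200 [(48, np.int64(-11)), (49, np.int64(-11)), (50, np.int64(-9)), (65, np.int64(8)), (66, np.int64(11)), (67, np.int64(9)), (74, np.int64(14)), (75, np.int64(25)), (76, np.int64(20)), (82, np.int64(-8)), (83, np.int64(-11)), (84, np.int64(-13)), (85, np.int64(-10)), (88, np.int64(24)), (89, np.int64(32)), (90, np.int64(26)), (91, np.int64(13)), (125, np.int64(10)), (128, np.int64(-14)), (129, np.int64(-10)), (146, np.int64(-12)), (147, np.int64(-26)), (148, np.int64(-30)), (149, np.int64(-17)), (180, np.int64(19)), (181, np.int64(35)), (182, np.int64(29)), (183, np.int64(10))]
260 [(48, np.int64(-13)), (49, np.int64(-13)), (50, np.int64(-8)), (64, np.int64(14)), (65, np.int64(19)), (66, np.int64(16)), (67, np.int64(8)), (74, np.int64(8)), (75, np.int64(20)), (76, np.int64(15)), (84, np.int64(-16)), (85, np.int64(-21)), (86, np.int64(-12)), (87, np.int64(8)), (88, np.int64(27)), (89, np.int64(28)), (90, np.int64(19)), (91, np.int64(8)), (124, np.int64(8)), (125, np.int64(14)), (127, np.int64(-12)), (128, np.int64(-18)), (129, np.int64(
[... 3951 characters left out ...]
(17)), (373, np.int64(29)), (374, np.int64(31)), (375, np.int64(21)), (379, np.int64(14)), (380, np.int64(15))]
130 [(131, np.int64(11)), (132, np.int64(18)), (133, np.int64(15)), (146, np.int64(18)), (147, np.int64(29)), (148, np.int64(27)), (149, np.int64(15)), (156, np.int64(-9)), (157, np.int64(-17)), (158, np.int64(-14)), (160, np.int64(10)), (161, np.int64(10)), (363, np.int64(-11)), (364, np.int64(-24)), (365, np.int64(-31)), (366, np.int64(-20)), (368, np.int64(15)), (369, np.int64(26)), (370, np.int64(28)), (371, np.int64(19)), (375, np.int64(14)), (376, np.int64(11))]
lid_tongue [(array([0.5279, 0.0142, 0.1414]), 0.68)]
bin_lip [(array([0.5139, 0.0926, 0.1246]), 0.57)]
bolt_knob []
```

```bash
cat >> h.py <<'E'
def lidfit(cal,p,obs,ty=1.761,prior=1):
    from scipy.optimize import least_squares
    th=ty-np.pi/2; Z=Rn.from_euler("z",th).as_matrix()
    obj=np.array([[-52,97,4],[52,97,4],[-65,77,4],[65,77,4.]])/1000
    def model(q):
        R=Z@Rn.from_euler("x",q[0]).as_matrix(); g=p+[0,0,.0176]+Z@q[1:]
        return np.array([proj(cal,g+R@(o-[0,0,.026])) for o in obj])
    r=least_squares(lambda q:np.r_[(model(q)-obs).ravel(),q[1:]/.002*prior],[0,0,0,0]);print("tilt,dx,dy,dz",r.x,np.round(r.fun,1))
    q=r.x; R=Z@Rn.from_euler("x",q[0]).as_matrix(); g=p+[0,0,.0176]+Z@q[1:]
    B=Rn.from_euler("z",.193).as_matrix(); c=np.array([.5322,.0167,0])
    for n,o in(("tongue",[0,.097,-.024]),("end",[0,-.097,-.024]),("grip",[0,0,0])): print(n,"in bin",B.T@(g+R@np.array(o)-c))
E
python3 - <<'E'
from h import *
p=observe()["tool_pos"];cal=dict(np.load("pics/w9.npz"))
o=np.array([[168.5,89],[343.5,89],[146,125.5],[365,125.5]])
lidfit(cal,p,o);lidfit(cal,p,o,prior=.2)
E
```

```text
tilt,dx,dy,dz [-0.2132  0.0001 -0.0012  0.0006] [-1.   1.   0.5  0.8  0.7 -0.9 -0.2 -1.1  0.  -0.6  0.3]
tongue in bin [-0.0001  0.0578  0.1269]
end in bin [-0.0006 -0.1318  0.1679]
grip in bin [-0.0003 -0.032   0.1708]
tilt,dx,dy,dz [-0.2145  0.0001 -0.0012  0.0009] [-1.1  1.1  0.5  0.8  0.6 -0.8 -0.1 -1.1  0.  -0.1  0.1]
tongue in bin [-0.0001  0.0577  0.127 ]
end in bin [-0.0006 -0.1318  0.1683]
grip in bin [-0.0003 -0.0319  0.1711]
```

The lid is tilted about 12° with the tongue down. Raising it slightly and feeding the tongue under the lip.

step_arm(
  commands=[
    {"translation":[0,0,-2],"roll":0},
    {"translation":[0,0,-2],"roll":0},
    {"translation":[3,0,0],"roll":0},
    {"translation":[5,0,0],"roll":0},
    {"translation":[5,0,0],"roll":0},
    {"translation":[4,0,0],"roll":0},
    {"translation":[0,0,0],"roll":0},
    {"translation":[0,0,0],"roll":0},
  ],
)

```text
time: 24.6
tool_pos: [0.5344, 0.0035, 0.1567]
tool_rot: [-3.141, -0.0, 1.762]
contact_force: [-0.2, -0.9, -2.8]
opening: 0.0885
grip_force: 35.0
```

```bash
cat >> h.py <<'E'
def look(name):
    s=observe();print(s["tool_pos"],s["contact_force"],s["time"])
    im,cal=snap("wrist",name)
    g=cv2.GaussianBlur(cv2.cvtColor(im,cv2.COLOR_RGB2GRAY),(0,0),1).astype(int)
    for c in (200,230,290,320):
        d=np.diff(g[:,c]);print(c,[(r,int(d[r])) for r in range(40,140) if abs(d[r])>=9 and abs(d[r])==max(abs(d[r-2:r+3]))])
    for r in (95,100,105,110,115,130,134):
        d=np.diff(g[r]);print(r,[(c,int(d[c])) for c in range(90,420) if abs(d[c])>=14 and abs(d[c])==max(abs(d[c-2:c+3]))])
    return cal,s["tool_pos"]
E
python3 -c "
from h import *
look('w10')"
```

```text
[0.5344 0.0035 0.1567] [-0.1574 -0.8966 -2.835 ] 24.6
200 [(44, -28), (84, -12), (88, 42), (125, 12), (128, -14)]
230 [(44, -29), (84, -11), (88, 42), (125, 10), (128, -11)]
290 [(44, -31), (87, 39), (88, 39)]
320 [(44, -32), (88, 26)]
95 [(135, 34), (140, -29), (167, 33), (345, -31), (372, 31), (377, 15), (419, -29)]
100 [(136, 36), (141, -37), (167, 33), (344, -34), (371, 33), (376, 14)]
105 [(137, 36), (141, -36), (168, 34), (344, -34), (370, 34), (376, 16)]
110 [(137, 40), (142, -37), (167, 34), (168, 34), (344, -33), (370, 30), (375, 15)]
115 [(138, 44), (142, -34), (143, -34), (168, 34), (344, -33), (370, 30)]
130 [(140, 22), (147, 29), (365, -24), (368, 26), (373, 16)]
134 [(137, 14), (138, 14), (146, 20), (147, 20), (155, -14), (159, 27), (367, 21), (372, 14)]
```

Run:
```python
from h import *
cal=dict(np.load("pics/w10.npz"));g=cv2.GaussianBlur(cv2.cvtColor(cv2.imread("pics/w10_raw.png"),cv2.COLOR_BGR2GRAY),(0,0),1).astype(int)
B=Rn.from_euler("z",.193).as_matrix(); c=np.array([.5322,.0167,0])
d=np.diff(g[:,250]);print(g[0:92:2,250])
for r,z in((44.5,.128),(44.5,.138),(84.5,.138),(84.5,.135)): print(r,z,B.T@(plane(cal,(256,r),z)-c))
```

```text
[225 226 227 227 227 227 227 227 226 227 226 226 227 227 227 226 226 226
 224 199 193 193 162 110 101 100  98  97  96  96  98  95  91  90  89  90
  92  92  93  91  89  90  78  63 104 176]
44.5 0.128 [0.     0.1004 0.128 ]
44.5 0.138 [0.0001 0.0987 0.138 ]
84.5 0.138 [-0.      0.0782  0.138 ]
84.5 0.135 [-0.      0.0783  0.135 ]
```

The lip edge measures bin y = 78 mm (79 expected) and the end wall 100 mm, so the bin frame is good. Inserting.

step_arm(
  commands=[
    {"translation":[4,0,2],"roll":0},
    {"translation":[4,0,2],"roll":0},
    {"translation":[4,0,2],"roll":0},
    {"translation":[5,0,2],"roll":0},
    {"translation":[0,0,0],"roll":0},
    {"translation":[0,0,0],"roll":0},
  ],
)

```text
time: 25.15
tool_pos: [0.5339, 0.0099, 0.1519]
tool_rot: [3.138, 0.018, 1.761]
contact_force: [-1.9, -41.0, 13.3]
opening: 0.0878
grip_force: 35.0
```

```bash
python3 -c "
from h import *
look('w11')
B=Rn.from_euler('z',.193).as_matrix(); print(B.T@(observe()['tool_pos']-[.5322,.0167,0]))"
```

```text
[0.5339 0.0099 0.1519] [ -1.8655 -41.039   13.2847] 25.15
200 [(46, -12), (54, -28), (97, 36), (137, -11)]
230 [(46, -12), (54, -29), (97, 35), (137, -10)]
290 [(46, -11), (54, -30), (97, 36)]
320 [(46, -11), (54, -32), (97, 38)]
95 [(130, 35), (135, -35), (374, 34), (380, 16)]
100 [(130, 35), (135, -36), (165, 33), (346, -34), (373, 33), (379, 16)]
105 [(131, 38), (135, -32), (164, 35), (165, 35), (346, -34), (373, 32), (378, 14)]
110 [(132, 44), (136, -36), (165, 34), (346, -34), (372, 34), (377, 14), (378, 14)]
115 [(132, 44), (137, -36), (165, 35), (345, -35), (371, 32), (377, 16)]
130 [(134, 14), (166, 35), (345, -32), (369, 29), (375, 15)]
134 [(134, 14), (167, 37), (366, -19), (369, 26), (374, 14), (375, 14)]
[ 0.0003 -0.007   0.1519]
```

Blocked with 41 N. Backing off a little and measuring the lid again.

step_arm(
  commands=[
    {"translation":[-5,0,-1],"roll":0},
    {"translation":[-5,0,-2],"roll":0},
    {"translation":[-4,0,-1],"roll":0},
    {"translation":[-3,0,-1],"roll":0},
    {"translation":[0,0,0],"roll":0},
  ],
)

```text
time: 25.62
tool_pos: [0.5347, 0.003, 0.1536]
tool_rot: [3.142, -0.0, 1.761]
contact_force: [-1.6, 0.7, -3.1]
opening: 0.0879
grip_force: 35.0
```

Run:
```python
from h import *
c0=dict(np.load('pics/w11.npz'));
lidfit(c0,np.array([.5339,.0099,.1519]),np.array([[165,97],[346,97],[142,135],[368,135]]),prior=.3)
c,p=look('w12')
```

```text
tilt,dx,dy,dz [-0.2043 -0.0003 -0.0066  0.0063] [-1.2  1.2  0.6  1.   0.8 -1.  -0.2 -1.3 -0.  -1.   0.9]
tongue in bin [0.0003 0.0765 0.1326]
end in bin [-0.0002 -0.1134  0.172 ]
grip in bin [ 0.0001 -0.0136  0.1758]
[0.5347 0.003  0.1536] [-1.6141  0.709  -3.092 ] 25.6167
200 [(42, -28), (83, -12), (97, 29)]
230 [(42, -30), (82, -12), (83, -12), (96, 43)]
290 [(42, -31), (83, -10), (95, 30)]
320 [(42, -32), (84, 10), (88, -12), (96, 31)]
95 [(133, 34), (137, -31), (184, 33), (189, -30), (260, -16), (328, 15), (373, 28), (379, 14)]
100 [(134, 37), (138, -36), (165, 35), (346, -34), (372, 32), (378, 16)]
105 [(134, 35), (139, -37), (165, 34), (346, -35), (372, 33), (377, 15)]
110 [(135, 41), (139, -35), (166, 36), (346, -35), (372, 28), (377, 15)]
115 [(136, 42), (140, -36), (166, 38), (346, -34), (371, 31), (376, 14)]
130 [(138, 21), (142, -20), (167, 37), (345, -31), (369, 30), (374, 15)]
134 [(136, 15), (145, 19), (149, -14), (168, 18), (343, -15), (366, -14), (369, 20), (374, 15)]
```

```bash
cat >> h.py <<'E'
def sub(g,line,lo,hi,axis,sign):
    """subpixel max-gradient position in row (axis=1) or column (axis=0)"""
    v=(g[line,lo:hi] if axis else g[lo:hi,line]).astype(float); d=np.diff(v)*sign
    i=int(np.argmax(d)); 
    if d[i]<8 or i<1 or i>len(d)-2: return None
    a,b,c=d[i-1:i+2]; return lo+i+.5+.5*(a-c)/(a-2*b+c)
def lidmeas(name,end,sh,box=((155,176),(336,354)),sb=((130,158),(352,376)),p=None,ty=1.761,side_rows=(6,34)):
    """fit lid pose from edges; end, sh: approx rows of tongue end and shoulder"""
    from scipy.optimize import least_squares
    g=cv2.GaussianBlur(cv2.cvtColor(cv2.imread(f"pics/{name}_raw.png"),cv2.COLOR_BGR2GRAY),(0,0),1)
    cal=dict(np.load(f"pics/{name}.npz")); th=ty-np.pi/2; Z=Rn.from_euler("z",th).as_matrix()
    ob=[] # (kind,measure, line)
    for r in range(end+4,sh-4):
        for k,(lo,hi),s in(("tl",box[0],1),("tr",box[1],-1)):
            v=sub(g,r,lo,hi,1,s)
            if v: ob.append((k,r,v))
    for r in range(sh+4,sh+side_rows[1]):
        for k,(lo,hi),s in(("sl",sb[0],1),("sr",sb[1],-1)):
            v=sub(g,r,lo,hi,1,s)
            if v: ob.append((k,r,v))
    for c in range(185,330,4):
        v=sub(g,c,end-5,end+6,0,1)
        if v: ob.append(("te",c,v))
    for c in list(range(150,160,2))+list(range(354,364,2)):
        v=sub(g,c,sh-7,sh+8,0,1)
        if v: ob.append(("sh",c,v))
    seg={"tl":((-52,97),(-52,77)),"tr":((52,97),(52,77)),"sl":((-65,77),(-65,40)),"sr":((65,77),(65,40)),"te":((-52,97),(52,97)),"sh":((-65,77),(65,77))}
    def fun(q):
        R=Z@Rn.from_euler("xyz",[q[0],0,q[4]]).as_matrix(); gp=p+[0,0,.0176]+Z@q[1:4]; L={}
        for k,ab in seg.items(): L[k]=[proj(cal,gp+R@np.array([x/1e3,y/1e3,-.022])) for x,y in ab]
        o=[]
        for k,l,v in ob:
            a,b=L[k]
            if k in("te","sh"): o.append(a[1]+(b[1]-a[1])*(l-a[0])/(b[0]-a[0])-v)
            else: o.append(a[0]+(b[0]-a[0])*(l-a[1])/(b[1]-a[1])-v)
        return np.r_[o,np.array(q[1:4])/.02]
    r=least_squares(fun,[-.2,0,0,0,0],loss="soft_l1");q=r.x
    from collections import defaultdict
    D=defaultdict(list)
    for (k,l,v),e in zip(ob,fun(q)):D[k].append(e)
    print("tilt,dx,dy,dz,yaw",q,{k:(len(e),round(float(np.median(e)),2),round(float(np.std(e)),2)) for k,e in D.items()})
    R=Z@Rn.from_euler("xyz",[q[0],0,q[4]]).as_matrix(); gp=p+[0,0,.0176]+Z@q[1:4]
    B=Rn.from_euler("z",.193).as_matrix(); c=np.array([.5322,.0167,0])
    for n,o in(("tongue",[0,.097,-.024]),("end",[0,-.097,-.024]),("grip",[0,0,0])): print(n,"in bin",B.T@(gp+R@np.array(o)-c))
E
python3 - <<'E'
from h import *
lidmeas("w8",77,116,box=((155,172),(345,362)),sb=((132,150),(365,385)),p=np.array([.5353,-.0024,.2184]))
lidmeas("w9",89,126,p=np.array([.5378,-.0134,.1523]))
lidmeas("w10",88,126,p=np.array([.5344,.0035,.1567]))
lidmeas("w12",96,135,p=np.array([.5347,.003,.1536]))
E
```

```text
tilt,dx,dy,dz,yaw [-0.0344  0.0004 -0.0012  0.0004  0.0037] {'tl': (31, 0.04, 0.27), 'sl': (30, 0.01, 0.14), 'te': (37, -0.0, 0.08), 'sh': (5, 0.01, 0.05)}
tongue in bin [-0.0003  0.0755  0.2091]
end in bin [-0.0001 -0.1183  0.2158]
grip in bin [-0.0002 -0.0206  0.2364]
tilt,dx,dy,dz,yaw [-0.1952  0.0003 -0.0019  0.0001  0.0015] {'tl': (29, -0.41, 0.2), 'tr': (29, -0.17, 0.2), 'sl': (15, 15.55, 6.72), 'sr': (30, 0.16, 0.17), 'te': (37, 0.16, 0.54), 'sh': (10, -0.26, 0.41)}
tongue in bin [0.0001 0.058  0.1276]
end in bin [-0.0001 -0.1323  0.1653]
grip in bin [ 0.     -0.0325  0.17  ]
tilt,dx,dy,dz,yaw [-0.2719 -0.001   0.002   0.0067 -0.0113] {'tl': (30, -0.87, 0.4), 'tr': (30, -0.76, 0.18), 'sl': (30, 8.16, 4.33), 'sr': (30, 0.9, 0.43), 'te': (37, 0.08, 0.81), 'sh': (10, -1.07, 1.57)}
tongue in bin [-0.0001  0.0757  0.1318]
end in bin [-0.0027 -0.1112  0.1839]
grip in bin [-0.0013 -0.0113  0.181 ]
tilt,dx,dy,dz,yaw [-0.2875 -0.0017 -0.0018  0.013  -0.0166] {'tl': (31, -1.74, 0.72), 'tr': (31, -0.98, 0.33), 'sl': (30, 6.98, 2.83), 'sr': (26, 1.55, 0.43), 'te': (36, -0.09, 1.15), 'sh': (10, -0.6, 1.83)}
tongue in bin [-0.0002  0.0705  0.1337]
end in bin [-0.0038 -0.1155  0.1887]
grip in bin [-0.0019 -0.0157  0.1842]
```

```bash
sed -i 's|for k,(lo,hi),s in(("sl",sb\[0\],1),("sr",sb\[1\],-1)):|for k,(lo,hi),s in(("sr",sb[1],-1),):|; s|return np.r_\[o,np.array(q\[1:4\])/.02\]|return np.r_[o,np.array(q[1:4])/.02,q[4]/.003]|; s|loss="soft_l1")|loss="cauchy",f_scale=.3)|' h.py
python3 - <<'E'
from h import *
lidmeas("w8",77,116,box=((155,172),(345,362)),sb=((355,385),(365,385)),p=np.array([.5353,-.0024,.2184]))
lidmeas("w9",89,126,p=np.array([.5378,-.0134,.1523]))
lidmeas("w10",88,126,p=np.array([.5344,.0035,.1567]))
lidmeas("w11",97,136,p=np.array([.5339,.0099,.1519]))
lidmeas("w12",96,135,p=np.array([.5347,.003,.1536]))
E
```

```text
tilt,dx,dy,dz,yaw [-0.0348  0.0004 -0.0012  0.0004  0.0036] {'tl': (31, -0.0, 0.27), 'te': (37, -0.01, 0.08), 'sh': (5, -0.02, 0.05)}
tongue in bin [-0.0003  0.0755  0.209 ]
end in bin [-0.0002 -0.1183  0.2157]
grip in bin [-0.0003 -0.0206  0.2364]
tilt,dx,dy,dz,yaw [-0.153   0.0008 -0.0034 -0.0036  0.0053] {'tl': (29, -0.03, 0.15), 'tr': (29, 0.11, 0.16), 'sr': (30, -0.05, 0.08), 'te': (37, 0.08, 0.5), 'sh': (10, -0.2, 0.06)}
tongue in bin [0.0003 0.0582 0.1278]
end in bin [ 0.0008 -0.1336  0.1574]
grip in bin [ 0.0005 -0.034   0.1663]
tilt,dx,dy,dz,yaw [-0.1091  0.0007 -0.0045 -0.0066  0.0042] {'tl': (30, -0.06, 0.21), 'tr': (30, 0.01, 0.24), 'sr': (30, 0.07, 0.11), 'te': (37, 0.02, 0.18), 'sh': (10, -0.19, 0.06)}
tongue in bin [0.0002 0.0759 0.1333]
end in bin [ 0.0004 -0.1169  0.1544]
grip in bin [ 0.0003 -0.0179  0.1677]
tilt,dx,dy,dz,yaw [-0.0925  0.0002 -0.0101 -0.0042  0.0007] {'tl': (31, -0.01, 0.2), 'tr': (31, -0.01, 0.19), 'sr': (29, 0.06, 0.15), 'te': (37, -0.0, 0.12), 'sh': (5, 0.41, 0.18)}
tongue in bin [0.0007 0.0772 0.1325]
end in bin [ 0.0003 -0.1159  0.1504]
grip in bin [ 0.0005 -0.0171  0.1653]
tilt,dx,dy,dz,yaw [-0.0626  0.0004 -0.0104 -0.0058  0.0025] {'tl': (31, 0.04, 0.3), 'tr': (31, -0.14, 0.35), 'sr': (26, 0.02, 0.09), 'te': (36, -0.09, 0.82), 'sh': (10, 0.11, 0.2)}
tongue in bin [0.0002 0.071  0.1354]
end in bin [ 0.0002 -0.1226  0.1475]
grip in bin [ 0.0002 -0.0243  0.1654]
```

The refined fit explains it: the lid had slipped in the grip, so the tongue stood at z=133 mm and met the lip's edge. Plan: rest the lid across the lip top and the bolt-end wall, then regrasp the bar off-centre so gravity itself tilts the tongue down.

step_arm(
  commands=[
    {"translation":[0,0,-4],"roll":0},
    {"translation":[0,0,-5],"roll":0},
    {"translation":[0,0,-5],"roll":0},
    {"translation":[5,0,0],"roll":0},
    {"translation":[5,0,0],"roll":0},
    {"translation":[4,0,0],"roll":0},
    {"translation":[0,0,0],"roll":0},
    {"translation":[0,0,3],"roll":0},
    {"translation":[0,0,3],"roll":0},
    {"translation":[0,0,2],"roll":0},
    {"translation":[0,0,0],"roll":0},
  ],
)

```text
time: 26.58
tool_pos: [0.5315, 0.0168, 0.1589]
tool_rot: [-3.14, -0.0, 1.761]
contact_force: [-0.2, -0.1, -3.3]
opening: 0.0877
grip_force: 35.0
```

step_arm(
  commands=[
    {"translation":[0,0,2],"roll":0},
    {"translation":[0,0,2],"roll":0},
    {"translation":[0,0,2],"roll":0},
    {"translation":[0,0,2],"roll":0},
    {"translation":[0,0,0],"roll":0},
  ],
)

```text
time: 27.0
tool_pos: [0.5323, 0.0166, 0.1518]
tool_rot: [3.141, 0.0, 1.76]
contact_force: [-0.7, -1.8, 0.1]
opening: 0.0878
grip_force: 35.0
```

Run:
```python
from h import *
c,p=look('w13')
```

```text
[0.5323 0.0166 0.1518] [-0.6691 -1.8409  0.0821] 27.0
200 [(61, -15), (69, -23), (94, 30)]
230 [(61, -18), (68, -23), (69, -23), (94, 24)]
290 [(61, -17), (68, -25), (69, -25), (93, 29)]
320 [(61, -15), (68, -26), (93, 24)]
95 [(127, 15), (136, -34), (143, 24), (148, -22), (163, 21), (349, -26), (362, 23), (367, -22), (373, 31), (374, 31), (379, 16), (416, -36)]
100 [(132, 33), (136, -31), (163, 33), (349, -29), (374, 29), (379, 18), (417, -30)]
105 [(133, 33), (137, -34), (162, 31), (163, 31), (348, -33), (372, 30), (373, 30), (378, 15), (418, -34)]
110 [(133, 34), (138, -35), (163, 34), (348, -30), (372, 32), (378, 15)]
115 [(134, 41), (138, -33), (139, -33), (164, 35), (348, -32), (371, 29), (372, 29), (377, 16)]
130 [(136, 43), (140, -35), (165, 26), (346, -16), (347, -16), (370, 21), (375, 17)]
134 [(136, 42), (140, -24), (143, 16), (375, 14)]
```

Run:
```python
from h import *
lidmeas("w13",94,133,p=np.array([.5323,.0166,.1518]))
```

```text
tilt,dx,dy,dz,yaw [-0.0456  0.0006 -0.0095 -0.0035  0.0052] {'tl': (31, 0.01, 0.39), 'tr': (31, -0.04, 0.36), 'sr': (8, 1.38, 0.12), 'te': (37, 0.0, 0.56), 'sh': (10, -0.11, 0.4)}
tongue in bin [0.0005 0.0861 0.1375]
end in bin [ 0.0009 -0.1077  0.1464]
grip in bin [ 0.0007 -0.0097  0.1659]
```

step_arm(
  commands=[
    {"translation":[0,0,1],"roll":0},
    {"translation":[0,0,1],"roll":0},
    {"translation":[0,0,1],"roll":0},
    {"translation":[0,0,0],"roll":0},
  ],
)

```text
time: 27.38
tool_pos: [0.5321, 0.0168, 0.1487]
tool_rot: [3.141, 0.0, 1.761]
contact_force: [1.4, -1.4, 1.1]
opening: 0.0876
grip_force: 35.0
```

step_arm(
  commands=[
    {"translation":[0,0,1.5],"roll":0},
    {"translation":[0,0,1.5],"roll":0},
    {"translation":[0,0,1.5],"roll":0},
    {"translation":[0,0,1.5],"roll":0},
    {"translation":[0,0,0],"roll":0},
  ],
)

```text
time: 27.8
tool_pos: [0.532, 0.0168, 0.1431]
tool_rot: [3.141, 0.0, 1.761]
contact_force: [-0.9, -2.6, 4.2]
opening: 0.0878
grip_force: 35.0
```

Run:
```python
from h import *
s=observe();print(s["torque"])
c,p=look('w14')
```

```text
[-0.2266  0.142   0.0159]
[0.532  0.0168 0.1431] [-0.894  -2.5673  4.1833] 27.8
200 [(60, -14), (67, -22), (68, -22), (88, 27), (129, 9), (132, -12)]
230 [(60, -15), (67, -23), (68, -23), (88, 27), (129, 13), (132, -14)]
290 [(60, -13), (67, -25), (68, -25), (87, 28), (128, 9), (129, 9), (132, -13)]
320 [(60, -12), (67, -27), (87, 27), (129, 10), (132, -12)]
95 [(118, 16), (122, 15), (131, -34), (137, 26), (143, -23), (157, 29), (354, -29), (368, 25), (373, -25), (380, 32), (386, 19)]
100 [(126, 33), (131, -34), (157, 30), (354, -30), (380, 32), (386, 16)]
105 [(127, 34), (132, -35), (158, 29), (354, -29), (379, 32), (385, 18)]
110 [(128, 34), (133, -34), (158, 33), (353, -34), (378, 31), (384, 15)]
115 [(128, 42), (133, -35), (159, 31), (352, -29), (353, -29), (378, 30), (383, 14), (384, 14)]
130 [(130, 42), (135, -25), (350, -14), (377, 17), (382, 14)]
134 [(131, 38), (135, -19), (138, 15), (376, 16), (381, 15)]
```

Run:
```python
from h import *
lidmeas("w14",88,129,box=((148,170),(345,362)),p=np.array([.532,.0168,.1431]))
# z check of fit against known: bin wall widths
cal=dict(np.load("pics/w14.npz"));B=Rn.from_euler("z",.193).as_matrix(); c=np.array([.5322,.0167,0])
for r,l,rr in((100,126.5,386.5),(115,128.5,384)):
    print([B.T@(plane(cal,(u,r),.128)-c) for u in (l,rr)])
```

```text
tilt,dx,dy,dz,yaw [ 0.0688  0.0004 -0.0092 -0.0048  0.0018] {'tl': (33, 0.01, 0.17), 'tr': (33, -0.1, 0.2), 'sr': (27, 0.09, 0.16), 'te': (37, 0.01, 0.07), 'sh': (10, -0.14, 0.24)}
tongue in bin [0.0003 0.0893 0.1386]
end in bin [ 0.0001 -0.1042  0.1253]
grip in bin [ 0.0002 -0.0091  0.1559]
[array([-0.0733,  0.0836,  0.128 ]), array([0.0742, 0.083 , 0.128 ])]
[array([-0.0734,  0.0754,  0.128 ]), array([0.0739, 0.0748, 0.128 ])]
```

The lid rests on the lip top and bolt wall. Releasing and regripping the bar about 6 mm off-centre toward the bolt end.

step_arm(
  commands=[
    {"translation":[0,0,0],"roll":0},
    {"translation":[0,0,0],"roll":0},
    {"translation":[0,0,0],"roll":0},
    {"translation":[0,0,0],"roll":0},
  ],
  fingers=1,
)

```text
time: 28.18
tool_pos: [0.5317, 0.0171, 0.1424]
tool_rot: [-3.141, -0.001, 1.761]
contact_force: [0.3, 0.0, -0.5]
opening: 0.0919
grip_force: 0.0
```

step_arm(
  commands=[
    {"translation":[-3,0,0.5],"roll":0},
    {"translation":[-4,0,0.5],"roll":0},
    {"translation":[-4,0,0.5],"roll":0},
    {"translation":[-4,0,0.5],"roll":0},
    {"translation":[0,0,0],"roll":0},
    {"translation":[0,0,0],"roll":0},
  ],
)

```text
time: 28.68
tool_pos: [0.5348, 0.0018, 0.1406]
tool_rot: [-3.142, -0.0, 1.76]
contact_force: [-0.1, 0.2, 0.5]
opening: 0.0917
grip_force: 0.0
```

Run:
```python
from h import *
c,p=look('w15')
print(observe()["opening"])
```

```text
[0.5348 0.0018 0.1406] [-0.0575  0.2311  0.4865] 28.6833
200 [(55, 27), (133, -15)]
230 [(54, 26), (55, 26)]
290 [(54, 28)]
320 [(54, 26), (101, -10), (102, -10), (135, 9)]
95 [(124, 30), (129, -33), (155, 28), (156, 28), (356, -27), (382, 28), (388, 17)]
100 [(124, 32), (129, -26), (382, 15), (387, 15)]
105 [(125, 32), (130, -21), (382, 15), (387, 16)]
110 [(126, 39), (130, -24), (133, 16), (381, 16), (386, 16)]
115 [(126, 38), (127, 38), (131, -25), (134, 14), (380, 15), (381, 15), (385, 14), (386, 14)]
130 [(128, 40), (133, -26), (136, 17), (376, -16), (379, 22), (383, 15), (384, 15)]
134 [(129, 19), (136, 25), (378, 15), (383, 16)]
0.09156232789359506
```

Run:
```python
from h import *
lidmeas("w15",55,97,box=((145,170),(340,366)),p=np.array([.5348,.0018,.1406]),sb=((0,0),(370,381)))
```

```text
tilt,dx,dy,dz,yaw [ 0.0725  0.0004  0.006  -0.0025  0.0016] {'tl': (34, 0.0, 0.19), 'tr': (34, -0.06, 0.17), 'sr': (21, 0.13, 0.15), 'te': (37, 0.0, 0.11), 'sh': (9, -0.34, 0.7)}
tongue in bin [0.0003 0.0894 0.1388]
end in bin [ 0.     -0.1041  0.1247]
grip in bin [ 0.0002 -0.0091  0.1557]
```

step_arm(
  commands=[
    {"translation":[0,0,0],"roll":0},
    {"translation":[0,0,0],"roll":0},
    {"translation":[0,0,0],"roll":0},
    {"translation":[0,0,0],"roll":0},
  ],
  fingers=0,
  grip_force=30,
)

```text
time: 29.07
tool_pos: [0.5347, 0.0022, 0.1407]
tool_rot: [3.142, -0.0, 1.761]
contact_force: [0.2, 0.0, 0.2]
opening: 0.0876
grip_force: 30.0
```

step_arm(
  commands=[
    {"translation":[0,0,-3],"roll":0},
    {"translation":[0,0,-6],"roll":0},
    {"translation":[0,0,-8],"roll":0},
    {"translation":[0,0,-8],"roll":0},
    {"translation":[0,0,-5],"roll":0},
    {"translation":[0,0,0],"roll":0},
    {"translation":[0,0,0],"roll":0},
  ],
)

```text
time: 29.65
tool_pos: [0.5349, 0.0021, 0.1712]
tool_rot: [3.141, 0.0, 1.761]
contact_force: [0.6, -0.3, -3.3]
opening: 0.0881
grip_force: 30.0
```

Run:
```python
from h import *
c,p=look('w16')
```

```text
[0.5349 0.0021 0.1712] [ 0.5508 -0.3036 -3.2671] 29.65
200 [(46, -25), (56, 26), (100, 10), (136, 14)]
230 [(45, -27), (56, 27), (134, -9)]
290 [(46, -29), (55, 27)]
320 [(46, -29), (55, 26)]
95 [(143, 32), (144, 32), (148, -30), (156, 30), (356, -29), (363, 29), (368, 15), (412, -33)]
100 [(131, 19), (381, 16), (416, -32), (417, -32)]
105 [(132, 27), (381, 17)]
110 [(133, 33), (380, 17)]
115 [(133, 37), (379, 16)]
130 [(135, 37), (377, 17)]
134 [(135, 23), (136, 23), (139, -14), (149, 26), (377, 16)]
```

Friction still holds the old tilt. Easing the grip so it swings slowly.

step_arm(
  commands=[
    {"translation":[0,0,0],"roll":0},
    {"translation":[0,0,0],"roll":0},
    {"translation":[0,0,0],"roll":0},
  ],
  grip_force=12,
)

```text
time: 29.95
tool_pos: [0.5345, 0.0022, 0.1703]
tool_rot: [-3.141, -0.0, 1.761]
contact_force: [0.3, 0.8, -3.7]
opening: 0.088
grip_force: 12.0
```

Run:
```python
from h import *
c,p=look('w17')
```

```text
[0.5345 0.0022 0.1703] [ 0.32    0.7769 -3.6689] 29.95
200 [(46, -25), (56, 26), (100, 13), (103, -15), (136, 14)]
230 [(45, -27), (55, 26), (56, 26), (100, 17), (103, -17), (134, -9)]
290 [(46, -28), (55, 25), (56, 25), (100, 18), (103, -19)]
320 [(46, -28), (55, 26), (100, 17), (103, -19)]
95 [(144, 33), (148, -28), (156, 30), (356, -28), (364, 28), (369, 14), (413, -34)]
100 [(131, 20), (381, 17), (417, -33)]
105 [(132, 26), (380, 16), (381, 16)]
110 [(132, 35), (380, 18)]
115 [(133, 36), (379, 17)]
130 [(135, 38), (377, 17)]
134 [(136, 29), (140, -22), (150, 26), (377, 16)]
```

step_arm(
  commands=[
    {"translation":[0,0,0],"roll":0},
    {"translation":[0,0,0],"roll":0},
    {"translation":[0,0,0],"roll":0},
    {"translation":[0,0,0],"roll":0},
  ],
  grip_force=6,
)

```text
time: 30.33
tool_pos: [0.5347, 0.0021, 0.1707]
tool_rot: [3.142, -0.0, 1.761]
contact_force: [0.0, -0.1, -3.6]
opening: 0.0877
grip_force: 6.0
```

Run:
```python
from h import *
c,p=look('w18')
```

```text
[0.5347 0.0021 0.1707] [ 0.0267 -0.0953 -3.6173] 30.3333
200 [(46, -25), (56, 26), (134, -13)]
230 [(45, -26), (46, -26), (56, 26), (134, -10)]
290 [(46, -27), (55, 26)]
320 [(46, -28), (55, 26)]
95 [(143, 32), (144, 32), (148, -29), (155, 29), (156, 29), (356, -28), (363, 31), (369, 14), (413, -34)]
100 [(131, 19), (381, 16), (417, -33)]
105 [(132, 26), (381, 16)]
110 [(132, 33), (380, 17)]
115 [(133, 37), (379, 16)]
130 [(135, 38), (377, 17)]
134 [(136, 24), (140, -14), (150, 25), (377, 16)]
```

Gravity alone won't turn it, so I will tilt it on the knob again. The regrasp bias now helps hold that tilt.

step_arm(
  commands=[
    {"translation":[0,0,-5],"roll":0},
    {"translation":[0,0,-6],"roll":0},
    {"translation":[0,0,-6],"roll":0},
    {"translation":[-4,0,0],"roll":0},
    {"translation":[-6,0,0],"roll":0},
    {"translation":[-6,0,0],"roll":0},
    {"translation":[-4,0,0],"roll":0},
    {"translation":[0,0,4],"roll":0},
    {"translation":[0,0,4],"roll":0},
    {"translation":[0,0,3],"roll":0},
    {"translation":[0,0,2],"roll":0},
    {"translation":[0,0,2],"roll":0},
    {"translation":[0,0,2],"roll":0},
    {"translation":[0,0,2],"roll":0},
    {"translation":[0,0,2],"roll":0},
    {"translation":[0,0,2],"roll":0},
    {"translation":[0,0,2],"roll":0},
    {"translation":[0,0,2],"roll":0},
    {"translation":[0,0,0],"roll":0},
  ],
  grip_force=30,
)

```text
time: 31.97
tool_pos: [0.5383, -0.0175, 0.1603]
tool_rot: [-3.141, -0.0, 1.761]
contact_force: [-0.6, 0.3, -2.3]
opening: 0.0875
grip_force: 30.0
```

Run:
```python
from h import *
c,p=look('w19')
```

```text
[ 0.5383 -0.0175  0.1603] [-0.5733  0.2572 -2.3167] 31.9667
200 [(43, -10), (44, -10), (55, 42)]
230 [(44, -10), (55, 42), (134, -12)]
290 [(55, 30), (100, 17), (103, -17), (136, 11)]
320 [(45, 13), (55, 23), (100, 17), (103, -19)]
95 [(138, 35), (143, -33), (156, 30), (356, -29), (370, 27), (375, 15)]
100 [(131, 21), (381, 16)]
105 [(131, 36), (380, 17)]
110 [(132, 37), (380, 18)]
115 [(133, 36), (379, 17)]
130 [(136, 35), (145, -14), (377, 17)]
134 [(134, 14), (377, 18)]
```

step_arm(
  commands=[
    {"translation":[1,0,-6],"roll":0},
    {"translation":[0,0,-9],"roll":0},
    {"translation":[0,0,-9],"roll":0},
    {"translation":[-5,0,0],"roll":0},
    {"translation":[-5,0,0],"roll":0},
    {"translation":[0,0,0],"roll":0},
    {"translation":[0,0,3],"roll":0},
    {"translation":[0,0,3],"roll":0},
    {"translation":[0,0,3],"roll":0},
    {"translation":[0,0,3],"roll":0},
    {"translation":[0,0,3],"roll":0},
    {"translation":[0,0,2.5],"roll":0},
    {"translation":[0,0,2.5],"roll":0},
    {"translation":[0,0,2.5],"roll":0},
    {"translation":[0,0,2.5],"roll":0},
    {"translation":[0,0,2.5],"roll":0},
    {"translation":[0,0,2.5],"roll":0},
    {"translation":[0,0,0],"roll":0},
  ],
)

```text
time: 33.52
tool_pos: [0.5403, -0.0262, 0.1543]
tool_rot: [3.141, -0.0, 1.761]
contact_force: [-0.6, 3.2, -0.0]
opening: 0.0879
grip_force: 30.3
```

Run:
```python
from h import *
c,p=look('w20')
```

```text
[ 0.5403 -0.0262  0.1543] [-0.5847  3.232  -0.0139] 33.5167
200 [(50, 12), (58, 23), (69, 20)]
230 [(69, 38), (139, -10)]
290 [(47, -11), (61, 9), (69, 33)]
320 [(52, -15), (59, 23), (69, 17)]
95 [(133, 33), (138, -32), (164, 34), (348, -33), (373, 26), (378, 16)]
100 [(134, 34), (139, -33), (164, 33), (348, -31), (372, 28), (378, 16)]
105 [(135, 31), (140, -33), (164, 31), (347, -25), (348, -25), (371, 25), (377, 17)]
110 [(135, 26), (140, -20), (369, -16), (372, 15), (376, 15)]
115 [(131, 15), (132, 15), (136, 26), (139, -20), (143, 15), (369, -14), (372, 14), (376, 16)]
130 [(130, 16), (162, 16), (374, 16)]
134 [(129, 17), (179, 27), (373, 15), (374, 15)]
```

Run:
```python
from h import *
lidmeas("w20",69,108,box=((155,172),(340,360)),p=np.array([.5403,-.0262,.1543]),sb=((0,0),(360,376)))
```

```text
tilt,dx,dy,dz,yaw [-0.046   0.0006  0.0035 -0.007   0.0021] {'tl': (31, 0.01, 0.23), 'tr': (31, -0.05, 0.26), 'sr': (14, 0.08, 0.09), 'te': (31, 0.0, 0.52), 'sh': (10, -0.06, 0.51)}
tongue in bin [0.0004 0.0556 0.1365]
end in bin [ 0.0002 -0.1382  0.1454]
grip in bin [ 0.0003 -0.0402  0.1649]
```

```bash
python3 - <<'E'
import re
s=open("h.py").read()
s=s.replace("side_rows=(6,34)):","side_rows=(6,34),dz0=None):").replace("q[4]/.003]","q[4]/.003,(0 if dz0 is None else (q[3]-dz0)/.0003)]")
open("h.py","w").write(s)
E
python3 - <<'E'
from h import *
for dz in (-.0025,-.005,-.007): lidmeas("w20",69,108,box=((155,172),(340,360)),p=np.array([.5403,-.0262,.1543]),sb=((0,0),(360,376)),dz0=dz)
for dz in (-.0025,0,-.005): lidmeas("w9",89,126,p=np.array([.5378,-.0134,.1523]),dz0=dz)
E
```

```text
tilt,dx,dy,dz,yaw [-0.0479  0.0006  0.0035 -0.0068  0.0021] {'tl': (31, 0.01, 0.22), 'tr': (31, -0.06, 0.26), 'sr': (14, 0.1, 0.09), 'te': (31, 0.01, 0.52), 'sh': (10, -0.07, 0.51)}
tongue in bin [0.0004 0.0556 0.1365]
end in bin [ 0.0002 -0.1382  0.1458]
grip in bin [ 0.0003 -0.0401  0.1651]
tilt,dx,dy,dz,yaw [-0.0514  0.0006  0.0036 -0.0065  0.002 ] {'tl': (31, -0.0, 0.22), 'tr': (31, -0.07, 0.25), 'sr': (14, 0.13, 0.09), 'te': (31, 0.01, 0.52), 'sh': (10, -0.09, 0.51)}
tongue in bin [0.0004 0.0556 0.1364]
end in bin [ 0.0002 -0.1381  0.1464]
grip in bin [ 0.0003 -0.04    0.1654]
tilt,dx,dy,dz,yaw [-0.0456  0.0006  0.0035 -0.007   0.0021] {'tl': (31, 0.0, 0.23), 'tr': (31, -0.05, 0.26), 'sr': (14, 0.08, 0.09), 'te': (31, 0.0, 0.52), 'sh': (10, -0.06, 0.51)}
tongue in bin [0.0004 0.0556 0.1365]
end in bin [ 0.0002 -0.1382  0.1453]
grip in bin [ 0.0003 -0.0402  0.1649]
tilt,dx,dy,dz,yaw [-0.1664  0.0007 -0.0029 -0.0025  0.0039] {'tl': (29, -0.04, 0.16), 'tr': (29, 0.02, 0.17), 'sr': (30, 0.0, 0.1), 'te': (37, 0.06, 0.51), 'sh': (10, -0.27, 0.17)}
tongue in bin [0.0003 0.0581 0.1276]
end in bin [ 0.0005 -0.1332  0.1598]
grip in bin [ 0.0004 -0.0335  0.1674]
tilt,dx,dy,dz,yaw [-0.1543  0.0008 -0.0034 -0.0035  0.0052] {'tl': (29, -0.04, 0.15), 'tr': (29, 0.11, 0.17), 'sr': (30, -0.05, 0.08), 'te': (37, 0.08, 0.5), 'sh': (10, -0.21, 0.06)}
tongue in bin [0.0003 0.0582 0.1278]
end in bin [ 0.0007 -0.1335  0.1576]
grip in bin [ 0.0005 -0.034   0.1664]
tilt,dx,dy,dz,yaw [-0.1495  0.0008 -0.0035 -0.0038  0.0056] {'tl': (29, -0.02, 0.15), 'tr': (29, 0.13, 0.16), 'sr': (30, -0.06, 0.07), 'te': (37, 0.09, 0.5), 'sh': (10, -0.18, 0.07)}
tongue in bin [0.0003 0.0582 0.1279]
end in bin [ 0.0008 -0.1337  0.1568]
grip in bin [ 0.0005 -0.0342  0.1661]
```

```bash
python3 - <<'E'
s=open("h.py").read()
s=s.replace("dz0=None):","dz0=None,t0=None):").replace("(0 if dz0 is None","(0 if t0 is None else 1e4*(q[0]-t0)),(0 if dz0 is None")
s=s.replace('loss="cauchy",f_scale=.3)','loss="soft_l1",f_scale=.5) if t0 is not None else least_squares(fun,[-.1,0,0,0,0],loss="cauchy",f_scale=.3)')
open("h.py","w").write(s)
E
python3 - <<'E'
from h import *
for t in (-.03,-.08,-.13): lidmeas("w20",69,108,box=((155,172),(340,360)),p=np.array([.5403,-.0262,.1543]),sb=((0,0),(360,376)),t0=t)
s=observe();print(s["torque"])
snap("side","s20")
for c in("side",):
  for n in("bolt_knob","lid_end","lid_tongue"):print(n,[(np.round(x["at"],4),round(x["confidence"],2)) for x in search_frame(c,n)[:2]])
cal=get_calibration("side");im=cv2.imread("pics/s20_raw.png").astype(int)
red=(im[:,:,2]>130)&(im[:,:,1]<70)&(im[:,:,0]<70);n,l,st,ce=cv2.connectedComponentsWithStats(red.astype(np.uint8))
B=Rn.from_euler("z",.193).as_matrix(); c=np.array([.5322,.0167,0])
for i in range(1,n):
    if st[i,4]>6: print(st[i],ce[i],B.T@(plane(cal,ce[i],.15)-c))
im=cv2.imread("pics/side0.png").astype(int);red=(im[:,:,2]>130)&(im[:,:,1]<70)&(im[:,:,0]<70);n,l,st,ce=cv2.connectedComponentsWithStats(red.astype(np.uint8))
for i in range(1,n):
    if st[i,4]>6: print("start",st[i],ce[i],B.T@(plane(cal,ce[i],.15)-c))
E
```

```text
tilt,dx,dy,dz,yaw [-0.03    0.0005  0.003  -0.0082  0.0009] {'tl': (31, -0.02, 0.25), 'tr': (31, 0.04, 0.3), 'sr': (14, -0.01, 0.1), 'te': (31, 0.14, 0.52), 'sh': (10, -0.05, 0.52)}
tongue in bin [0.0004 0.0556 0.1368]
end in bin [ 0.     -0.1383  0.1426]
grip in bin [ 0.0002 -0.0406  0.1637]
tilt,dx,dy,dz,yaw [-0.08    0.0004  0.0044 -0.0041  0.0005] {'tl': (31, 0.0, 0.17), 'tr': (31, -0.1, 0.21), 'sr': (14, 0.41, 0.1), 'te': (31, 0.2, 0.52), 'sh': (10, -0.25, 0.52)}
tongue in bin [0.0004 0.0555 0.1361]
end in bin [-0.0001 -0.1379  0.1516]
grip in bin [ 0.0002 -0.0392  0.1678]
tilt,dx,dy,dz,yaw [-0.13    0.0004  0.006   0.      0.0004] {'tl': (31, -0.02, 0.17), 'tr': (31, -0.2, 0.17), 'sr': (14, 0.92, 0.17), 'te': (31, 0.26, 0.52), 'sh': (10, -0.49, 0.53)}
tongue in bin [0.0004 0.0555 0.1355]
end in bin [-0.0001 -0.1369  0.1607]
grip in bin [ 0.0001 -0.0376  0.1719]
[ 0.0854 -0.0389  0.0351]
bolt_knob []
lid_end [(array([ 0.5348, -0.0044,  0.1477]), 0.73)]
lid_tongue [(array([ 0.5336, -0.0035,  0.1504]), 0.62)]
[306 231  18  10 135] [314.4296 235.3778] [-0.1188  0.247   0.15  ]
[233 371  17   7  57] [241.2281 374.4737] [0.0879 0.7408 0.15  ]
start [275 205   6   3   8] [277.75 206.  ] [-0.0125  0.0906  0.15  ]
start [307 225  18  15 202] [315.3812 232.0891] [-0.1234  0.2304  0.15  ]
start [233 371  17   7  59] [241.1186 374.3559] [0.0881 0.7405 0.15  ]
```

The tilt is only weakly observable, but knob contact implies about 0.1–0.13 rad. Lowering a little more, then lifting clear and moving forward.

step_arm(
  commands=[
    {"translation":[0,0,2],"roll":0},
    {"translation":[0,0,2],"roll":0},
    {"translation":[0,0,1],"roll":0},
    {"translation":[0,0,0],"roll":0},
    {"translation":[0,0,-2],"roll":0},
    {"translation":[0,0,-3],"roll":0},
    {"translation":[2,0,0],"roll":0},
    {"translation":[5,0,0],"roll":0},
    {"translation":[5,0,0],"roll":0},
    {"translation":[5,0,0],"roll":0},
    {"translation":[3,0,0],"roll":0},
    {"translation":[0,0,0],"roll":0},
  ],
)

```text
time: 34.77
tool_pos: [0.5362, -0.0058, 0.1546]
tool_rot: [-3.141, -0.0, 1.762]
contact_force: [0.3, -0.8, -3.0]
opening: 0.0878
grip_force: 32.5
```

Run:
```python
from h import *
c,p=look('w21')
```

```text
[ 0.5362 -0.0058  0.1546] [ 0.318  -0.7741 -3.0239] 34.7667
200 [(65, -11), (72, 42), (112, -12)]
230 [(66, -10), (71, 43)]
290 [(72, 31)]
320 [(67, 11), (72, 26)]
95 [(134, 34), (139, -32), (166, 32), (346, -33), (373, 31), (379, 16)]
100 [(135, 35), (140, -34), (166, 34), (346, -33), (373, 29), (378, 16)]
105 [(135, 36), (140, -35), (166, 32), (346, -31), (372, 29), (377, 15)]
110 [(136, 42), (141, -34), (167, 14), (368, -24), (371, 27), (377, 16)]
115 [(136, 42), (141, -33), (144, 23), (368, -24), (371, 26), (376, 16)]
130 [(135, 17), (145, 28), (370, 18), (374, 14)]
134 [(135, 16), (145, 23), (151, -22), (369, 16), (374, 14)]
```

Run:
```python
from h import *
p=np.array([.5362,-.0058,.1546])
lidmeas("w21",72,110,box=((158,174),(338,356)),p=p,sb=((0,0),(360,371)))
for t in (-.1,-.15,-.2): lidmeas("w21",72,110,box=((158,174),(338,356)),p=p,sb=((0,0),(360,371)),t0=t)
cal=dict(np.load("pics/w21.npz"));B=Rn.from_euler("z",.193).as_matrix(); c=np.array([.5322,.0167,0])
print(B.T@(p-c),[B.T@(plane(cal,(256,r),.138)-c) for r in (66,)])
```

```text
tilt,dx,dy,dz,yaw [-0.1148  0.0005  0.0044 -0.0042  0.0032] {'tl': (30, -0.02, 0.22), 'tr': (30, -0.0, 0.22), 'sr': (30, 0.04, 0.09), 'te': (37, -0.11, 0.31), 'sh': (10, 0.02, 0.15)}
tongue in bin [0.0001 0.0752 0.133 ]
end in bin [ 0.0001 -0.1176  0.1552]
grip in bin [ 0.0001 -0.0185  0.168 ]
tilt,dx,dy,dz,yaw [-0.1     0.0004  0.0039 -0.0053  0.0022] {'tl': (30, -0.06, 0.23), 'tr': (30, 0.12, 0.25), 'sr': (30, -0.08, 0.08), 'te': (37, -0.1, 0.28), 'sh': (10, 0.14, 0.25)}
tongue in bin [0.0001 0.0752 0.1333]
end in bin [-0.     -0.1179  0.1527]
grip in bin [ 0.     -0.019   0.1669]
tilt,dx,dy,dz,yaw [-0.15    0.0002  0.0056 -0.0014  0.0005] {'tl': (30, -0.01, 0.19), 'tr': (30, -0.18, 0.2), 'sr': (30, 0.21, 0.15), 'te': (37, 0.04, 0.25), 'sh': (10, -0.15, 0.43)}
tongue in bin [0.     0.0751 0.1325]
end in bin [-0.0004 -0.1167  0.1615]
grip in bin [-0.0002 -0.0172  0.1708]
tilt,dx,dy,dz,yaw [-0.2     0.      0.0076  0.0023 -0.0009] {'tl': (30, -0.06, 0.23), 'tr': (30, -0.44, 0.2), 'sr': (30, 0.48, 0.28), 'te': (37, 0.16, 0.25), 'sh': (10, -0.53, 0.58)}
tongue in bin [-0.      0.075   0.1317]
end in bin [-0.0007 -0.1151  0.1703]
grip in bin [-0.0004 -0.0153  0.1745]
[-0.0004 -0.0228  0.1546] [array([-0.0001,  0.0782,  0.138 ])]
```

step_arm(
  commands=[
    {"translation":[0,0,2],"roll":0},
    {"translation":[0,0,2],"roll":0},
    {"translation":[0,0,2],"roll":0},
    {"translation":[0,0,1.5],"roll":0},
    {"translation":[2,0,0],"roll":0},
    {"translation":[2,0,0],"roll":0},
    {"translation":[2,0,0],"roll":0},
    {"translation":[2,0,0],"roll":0},
    {"translation":[0,0,0],"roll":0},
  ],
)

```text
time: 35.57
tool_pos: [0.5349, 0.0016, 0.1473]
tool_rot: [3.141, -0.0, 1.761]
contact_force: [-0.3, 0.8, -3.6]
opening: 0.0875
grip_force: 32.5
```

Run:
```python
from h import *
c,p=look('w22')
B=Rn.from_euler("z",.193).as_matrix();print(B.T@(p-np.array([.5322,.0167,0])))
```

```text
[0.5349 0.0016 0.1473] [-0.2746  0.8424 -3.6498] 35.5667
200 [(80, 37), (113, -13)]
230 [(82, 36), (112, -10)]
290 [(83, 27), (112, -9)]
320 [(82, 37)]
95 [(129, 34), (134, -35), (166, 33), (346, -33), (377, 32), (383, 15)]
100 [(130, 35), (134, -35), (165, 34), (166, 34), (346, -33), (376, 30), (377, 30), (383, 15)]
105 [(130, 34), (135, -36), (166, 33), (346, -32), (376, 31), (382, 16)]
110 [(130, 42), (131, 42), (135, -34), (144, 21), (167, 14), (368, -28), (376, 30), (381, 15)]
115 [(131, 42), (136, -35), (144, 30), (368, -31), (375, 29), (381, 15)]
130 [(133, 39), (138, -24), (139, -24), (145, 31), (367, -29), (374, 28), (379, 15)]
134 [(133, 14), (134, 14), (145, 26), (153, -24), (367, -32), (372, 28), (378, 15)]
[-0.0003 -0.0153  0.1473]
```

The tongue is now under the lip edge with no contact force. Continuing in.

step_arm(
  commands=[
    {"translation":[2,0,0.5],"roll":0},
    {"translation":[2,0,0.5],"roll":0},
    {"translation":[2,0,0.5],"roll":0},
    {"translation":[2,0,0.5],"roll":0},
    {"translation":[0,0,0],"roll":0},
  ],
)

```text
time: 36.03
tool_pos: [0.5332, 0.0094, 0.1451]
tool_rot: [-3.141, -0.0, 1.761]
contact_force: [0.4, -1.0, -4.1]
opening: 0.0875
grip_force: 32.5
```

step_arm(
  commands=[
    {"translation":[1,0,0.5],"roll":0},
    {"translation":[1.5,0,0.5],"roll":0},
    {"translation":[0,0,0.5],"roll":0},
    {"translation":[0,0,0],"roll":0},
    {"translation":[0,0,0],"roll":0},
  ],
)

```text
time: 36.45
tool_pos: [0.533, 0.0114, 0.1437]
tool_rot: [-3.142, -0.0, 1.761]
contact_force: [0.0, -1.1, -2.6]
opening: 0.0871
grip_force: 32.5
```

Run:
```python
from h import *
c,p=look('w23')
B=Rn.from_euler("z",.193).as_matrix();print(B.T@(p-np.array([.5322,.0167,0])))
for t in (-.1,-.13): lidmeas("w23",82,110,box=((158,174),(338,356)),p=p,sb=((0,0),(358,373)),t0=t)
```

```text
[0.533  0.0114 0.1437] [ 0.0277 -1.1418 -2.6011] 36.45
200 [(49, -14), (57, -25), (100, 25), (113, -9)]
230 [(49, -15), (56, -25), (57, -25), (101, 41)]
290 [(49, -11), (56, -27), (57, -27), (102, 29), (109, 11), (112, -11), (113, -11)]
320 [(48, -12), (49, -12), (56, -28), (101, 39), (109, 15), (112, -15)]
95 [(126, 35), (131, -36), (380, 34), (386, 17)]
100 [(127, 37), (132, -37), (165, 16), (182, 16), (199, 17), (216, 17), (234, 16), (251, 16), (272, 17), (290, 16), (307, 16), (325, 16), (342, 16), (346, -17), (379, 34), (385, 16)]
105 [(127, 34), (128, 34), (132, -35), (133, -35), (166, 35), (346, -33), (379, 31), (385, 14)]
110 [(128, 35), (132, -28), (144, 22), (167, 14), (368, -29), (378, 27), (384, 15)]
115 [(129, 45), (134, -36), (144, 31), (368, -32), (377, 32), (383, 15)]
130 [(131, 45), (136, -38), (144, 31), (145, 31), (367, -31), (376, 31), (381, 14)]
134 [(131, 40), (136, -36), (145, 32), (367, -33), (375, 32), (381, 14)]
[-0.0003 -0.0053  0.1437]
tilt,dx,dy,dz,yaw [-0.1     0.0007  0.004  -0.0043  0.0031] {'tl': (6, 0.0, 0.13), 'tr': (6, 0.31, 0.19), 'sr': (30, 0.01, 0.22), 'sh': (10, -0.0, 0.1)}
tongue in bin [0.0004 0.0928 0.1234]
end in bin [ 0.0004 -0.1002  0.1428]
grip in bin [ 0.0004 -0.0013  0.157 ]
tilt,dx,dy,dz,yaw [-0.13    0.0006  0.0049 -0.0022  0.0028] {'tl': (6, 0.03, 0.14), 'tr': (6, 0.1, 0.19), 'sr': (30, 0.05, 0.13), 'sh': (10, 0.03, 0.13)}
tongue in bin [0.0003 0.0927 0.1227]
end in bin [ 0.0003 -0.0997  0.1479]
grip in bin [ 0.0003 -0.0004  0.1591]
```

The tongue is at y≈93 mm, z≈123 mm, tilt about 0.12 rad. Swinging the end down slowly.

step_arm(
  commands=[
    {"translation":[0,0,1],"roll":0},
    {"translation":[0,0,1],"roll":0},
    {"translation":[0,0,1],"roll":0},
    {"translation":[0,0,1],"roll":0},
    {"translation":[0,0,1],"roll":0},
    {"translation":[0,0,1],"roll":0},
    {"translation":[0,0,0],"roll":0},
  ],
)

```text
time: 37.08
tool_pos: [0.5333, 0.0113, 0.1377]
tool_rot: [3.141, 0.0, 1.76]
contact_force: [1.1, -2.6, 0.5]
opening: 0.0875
grip_force: 30.0
```

step_arm(
  commands=[
    {"translation":[0,0,1],"roll":0},
    {"translation":[0,0,1],"roll":0},
    {"translation":[0,0,1],"roll":0},
    {"translation":[0,0,1],"roll":0},
    {"translation":[0,0,0],"roll":0},
  ],
)

```text
time: 37.5
tool_pos: [0.5329, 0.0116, 0.1335]
tool_rot: [-3.142, -0.0, 1.761]
contact_force: [1.1, -1.5, -0.2]
opening: 0.0879
grip_force: 30.0
```

Run:
```python
from h import *
c,p=look('w24')
B=Rn.from_euler("z",.193).as_matrix();print(B.T@(p-np.array([.5322,.0167,0])))
```

```text
[0.5329 0.0116 0.1335] [ 1.093  -1.5162 -0.2154] 37.5
200 [(46, -13), (54, -28), (100, 43), (139, 15)]
230 [(46, -14), (54, -28), (102, 40), (139, 9)]
290 [(45, -11), (46, -11), (54, -31), (102, 37)]
320 [(46, -12), (54, -31), (101, 43)]
95 [(118, 36), (123, -34), (387, 31), (388, 31), (394, 16)]
100 [(119, 35), (124, -36), (215, 14), (233, 14), (251, 14), (346, 15), (350, -14), (387, 32), (393, 16)]
105 [(119, 33), (125, -36), (138, 25), (163, 15), (349, -20), (374, -31), (386, 31), (392, 16)]
110 [(120, 34), (125, -34), (139, 32), (373, -33), (386, 30), (392, 15)]
115 [(120, 44), (121, 44), (126, -36), (139, 32), (372, -26), (385, 32), (391, 16)]
130 [(123, 44), (127, -27), (140, 33), (371, -30), (383, 26), (384, 26), (389, 15)]
134 [(123, 31), (129, -29), (141, 33), (371, -31), (382, 28), (383, 28), (388, 14)]
[-0.0003 -0.0052  0.1335]
```

step_arm(
  commands=[
    {"translation":[0,0,1],"roll":0},
    {"translation":[0,0,1],"roll":0},
    {"translation":[0,0,0],"roll":0},
  ],
)

```text
time: 37.8
tool_pos: [0.5329, 0.0115, 0.1315]
tool_rot: [-3.141, -0.0, 1.761]
contact_force: [0.1, -2.1, -0.4]
opening: 0.0877
grip_force: 30.0
```

step_arm(
  commands=[
    {"translation":[0,0,1],"roll":0},
    {"translation":[0,0,1],"roll":0},
    {"translation":[0,0,0],"roll":0},
  ],
)

```text
time: 38.05
tool_pos: [0.5329, 0.0115, 0.1295]
tool_rot: [-3.141, -0.0, 1.761]
contact_force: [-0.3, -0.6, -1.0]
opening: 0.0878
grip_force: 30.0
```

Run:
```python
from h import *
c,p=look('w25')
B=Rn.from_euler("z",.193).as_matrix();print(B.T@(p-np.array([.5322,.0167,0])))
for t in (-.08,-.04,0,): lidmeas("w25",90,104,box=((145,170),(340,358)),p=p,sb=((0,0),(364,379)),t0=t)
```

```text
[0.5329 0.0115 0.1295] [-0.2949 -0.6414 -1.0276] 38.05
200 [(44, -18), (52, -31), (100, 43)]
230 [(44, -17), (53, -27), (102, 40), (136, -14)]
290 [(44, -15), (53, -28), (102, 35), (135, -10), (138, 10)]
320 [(44, -15), (53, -27), (101, 40), (137, 10)]
95 [(115, 37), (120, -35), (391, 32), (397, 16)]
100 [(116, 35), (121, -34), (214, 14), (251, 14), (292, 14), (311, 14), (348, 15), (390, 31), (396, 15), (397, 15)]
105 [(116, 33), (122, -34), (136, 29), (376, -33), (389, 30), (390, 30), (396, 15)]
110 [(117, 33), (122, -35), (136, 31), (375, -31), (376, -31), (390, 25), (395, 16)]
115 [(118, 43), (123, -36), (137, 32), (375, -27), (388, 30), (394, 14), (395, 14)]
130 [(119, 44), (124, -29), (139, 32), (373, -31), (387, 27), (392, 14)]
134 [(120, 40), (126, -30), (139, 32), (373, -26), (386, 26), (387, 26), (392, 15)]
[-0.0003 -0.0053  0.1295]
tilt,dx,dy,dz,yaw [-0.08    0.0017  0.0069  0.0006  0.0019] {'sr': (30, -0.03, 0.22), 'sh': (10, -0.01, 0.68)}
tongue in bin [0.0015 0.0965 0.116 ]
end in bin [ 0.0013 -0.0969  0.1315]
grip in bin [0.0014 0.0017 0.1477]
tilt,dx,dy,dz,yaw [-0.04    0.0009  0.0059  0.0003  0.0022] {'sr': (30, -0.05, 0.16), 'sh': (10, 0.01, 0.66)}
tongue in bin [0.0006 0.0966 0.1195]
end in bin [ 0.0005 -0.0972  0.1273]
grip in bin [0.0006 0.0007 0.1474]
tilt,dx,dy,dz,yaw [-0.      0.      0.005  -0.      0.0027] {'sr': (30, -0.05, 0.19), 'sh': (10, 0.04, 0.63)}
tongue in bin [-0.0003  0.0967  0.1231]
end in bin [-0.0003 -0.0973  0.1231]
grip in bin [-0.0003 -0.0003  0.1471]
```

step_arm(
  commands=[
    {"translation":[0,0,1],"roll":0},
    {"translation":[0,0,1],"roll":0},
    {"translation":[0,0,0],"roll":0},
    {"translation":[0,0,0],"roll":0},
  ],
)

```text
time: 38.43
tool_pos: [0.5329, 0.0115, 0.1276]
tool_rot: [-3.141, -0.0, 1.761]
contact_force: [0.3, -2.5, 0.1]
opening: 0.0879
grip_force: 30.0
```

Run:
```python
from h import *
c,p=look('w26')
for t in (-.04,0,): lidmeas("w26",90,104,box=((145,170),(340,358)),p=p,sb=((0,0),(366,381)),t0=t)
```

```text
[0.5329 0.0115 0.1276] [ 0.3055 -2.4924  0.1007] 38.4333
200 [(44, -12), (51, -31), (100, 44), (101, 44), (105, -13), (137, 9)]
230 [(44, -15), (52, -28), (102, 56)]
290 [(43, -11), (44, -11), (52, -30), (102, 45)]
320 [(43, -17), (52, -30), (101, 40), (134, -10), (137, 16)]
95 [(113, 34), (119, -33), (392, 31), (399, 16)]
100 [(114, 33), (119, -35), (251, 14), (349, 15), (392, 31), (398, 16)]
105 [(114, 33), (120, -35), (135, 33), (377, -34), (391, 31), (397, 15)]
110 [(115, 34), (120, -34), (135, 32), (377, -32), (391, 28), (397, 15)]
115 [(116, 42), (121, -33), (122, -33), (136, 32), (376, -31), (390, 31), (396, 16)]
130 [(118, 45), (123, -36), (138, 32), (374, -31), (388, 25), (394, 16)]
134 [(118, 38), (124, -34), (138, 32), (374, -25), (388, 29), (393, 14)]
tilt,dx,dy,dz,yaw [-0.04    0.0014  0.0061  0.0005  0.0025] {'sr': (30, -0.03, 0.22), 'sh': (10, -0.03, 0.62)}
tongue in bin [0.0011 0.0968 0.1179]
end in bin [ 0.001  -0.097   0.1256]
grip in bin [0.0011 0.0009 0.1457]
tilt,dx,dy,dz,yaw [0.     0.0005 0.0052 0.0002 0.0029] {'sr': (30, -0.04, 0.16), 'sh': (10, -0.04, 0.6)}
tongue in bin [0.0002 0.0969 0.1214]
end in bin [ 0.0002 -0.0971  0.1214]
grip in bin [ 0.0002 -0.0001  0.1454]
```

step_arm(
  commands=[
    {"translation":[0,0,1],"roll":0},
    {"translation":[0,0,1],"roll":0},
    {"translation":[0,0,0],"roll":0},
    {"translation":[0,0,0],"roll":0},
  ],
)

```text
time: 38.82
tool_pos: [0.533, 0.0114, 0.1259]
tool_rot: [3.141, 0.0, 1.761]
contact_force: [-0.9, -1.0, 2.9]
opening: 0.0873
grip_force: 30.0
```

Run:
```python
from h import *
c,p=look('w27'); print(observe()["torque"])
for t in (-.04,0,.04): lidmeas("w27",90,104,box=((145,170),(340,358)),p=p,sb=((0,0),(366,383)),t0=t)
```

```text
[0.533  0.0114 0.1259] [-0.9245 -1.0101  2.9118] 38.8167
200 [(43, -13), (50, -29), (51, -29), (100, 47)]
230 [(42, -12), (43, -12), (51, -27), (102, 38)]
290 [(43, -10), (51, -29), (102, 38)]
320 [(42, -11), (51, -28), (100, 49)]
95 [(111, 35), (117, -34), (394, 31), (400, 16)]
100 [(112, 35), (118, -33), (175, 18), (194, 17), (213, 17), (232, 18), (251, 17), (274, 17), (293, 19), (312, 18), (331, 18), (350, 19), (373, 15), (378, -14), (379, -14), (393, 31), (400, 16)]
105 [(113, 32), (118, -35), (134, 34), (378, -33), (392, 30), (399, 16)]
110 [(113, 33), (118, -29), (134, 31), (378, -31), (391, 23), (393, 23), (398, 16)]
115 [(114, 38), (120, -34), (135, 32), (377, -32), (391, 29), (398, 15)]
130 [(116, 45), (121, -32), (137, 32), (375, -32), (390, 25), (395, 15)]
134 [(117, 41), (122, -34), (137, 32), (374, -28), (389, 31), (395, 15)]
[-0.1856  0.1415  0.0065]
tilt,dx,dy,dz,yaw [-0.04    0.0019  0.0062  0.0007  0.0045] {'sr': (30, -0.04, 0.22), 'sh': (10, -0.03, 0.76)}
tongue in bin [0.0015 0.0968 0.1163]
end in bin [ 0.0019 -0.097   0.1241]
grip in bin [0.0017 0.0009 0.1442]
tilt,dx,dy,dz,yaw [0.     0.001  0.0053 0.0004 0.0051] {'sr': (30, -0.02, 0.11), 'sh': (10, -0.02, 0.74)}
tongue in bin [0.0006 0.0969 0.1199]
end in bin [ 0.001  -0.0971  0.1199]
grip in bin [ 0.0008 -0.0001  0.1439]
tilt,dx,dy,dz,yaw [0.04   0.0002 0.0045 0.     0.0057] {'sr': (30, -0.02, 0.11), 'sh': (10, -0.01, 0.72)}
tongue in bin [-0.0004  0.097   0.1234]
end in bin [ 0.0002 -0.0968  0.1157]
grip in bin [-0.0001 -0.0009  0.1435]
```

step_arm(
  commands=[
    {"translation":[0,0,1],"roll":0},
    {"translation":[0,0,0],"roll":0},
    {"translation":[0,0,0],"roll":0},
  ],
)

```text
time: 39.12
tool_pos: [0.533, 0.0114, 0.1259]
tool_rot: [3.141, 0.0, 1.761]
contact_force: [-3.4, -1.1, 10.4]
opening: 0.0877
grip_force: 30.0
```

Firmly seated: the tool no longer goes down and the force rises to 10 N. Releasing and going to the bolt.

step_arm(
  commands=[
    {"translation":[0,0,-1],"roll":0},
    {"translation":[0,0,0],"roll":0},
    {"translation":[0,0,0],"roll":0},
    {"translation":[0,0,0],"roll":0},
  ],
  fingers=1,
)

```text
time: 39.45
tool_pos: [0.5328, 0.0116, 0.1254]
tool_rot: [-3.141, -0.0, 1.761]
contact_force: [-0.3, 0.2, -0.6]
opening: 0.0919
grip_force: 0.0
```

step_arm(
  commands=[
    {"translation":[0,0,-8],"roll":0},
    {"translation":[0,0,-15],"roll":0},
    {"translation":[0,0,-20],"roll":0},
    {"translation":[0,0,-25],"roll":0},
    {"translation":[0,0,-15],"roll":0},
    {"translation":[-25,0,-5],"roll":0},
    {"translation":[-30,0,0],"roll":0},
    {"translation":[-30,0,0],"roll":0},
    {"translation":[-25,0,0],"roll":0},
    {"translation":[0,0,0],"roll":0},
    {"translation":[0,0,0],"roll":0},
  ],
)

```text
time: 40.37
tool_pos: [0.5537, -0.0975, 0.2138]
tool_rot: [-3.142, -0.0, 1.758]
contact_force: [-1.0, 1.1, -0.3]
opening: 0.0921
grip_force: 0.0
```

Run:
```python
from h import *
B=Rn.from_euler("z",.193).as_matrix();c=np.array([.5322,.0167,0])
p=observe()["tool_pos"];print(p,"tcp bin",B.T@(p-c))
im,cal=snap("wrist","w28")
def red(im):
    i=im.astype(int);m=((i[:,:,0]>90)&(i[:,:,1]<60)&(i[:,:,2]<60)).astype(np.uint8)
    n,l,st,ce=cv2.connectedComponentsWithStats(m);return [(st[k],ce[k]) for k in range(1,n) if st[k,4]>20]
for st,ce in red(im): print(st,ce,"z.16:",B.T@(plane(cal,ce,.16)-c),"bot z.16",B.T@(plane(cal,(ce[0],st[1]+st[3]),.16)-c),"top z.16/.132",B.T@(plane(cal,(ce[0],st[1]),.16)-c),B.T@(plane(cal,(ce[0],st[1]),.132)-c),[ (B.T@(plane(cal,(u,ce[1]),.155)-c))[0] for u in (st[0],st[0]+st[2])])
for n in("bolt_knob","lid_grip","lid_end"):print(n,[(np.round(x["at"],4),np.round(B.T@(x["at"]-c),4),round(x["confidence"],2)) for x in search_frame("wrist",n)[:2]])
# lid end corners / grip seen from the top camera
```

```text
[ 0.5537 -0.0975  0.2138] tcp bin [-0.0008 -0.1162  0.2138]
[  81    0   70   83 4361] [116.6732  34.3586] z.16: [-0.0908  0.0082  0.16  ] bot z.16 [-0.0954 -0.0214  0.16  ] top z.16/.132 [-0.0878  0.0275  0.16  ] [-0.0995  0.0355  0.132 ] [np.float64(-0.11676578220148567), np.float64(-0.07009224436738888)]
[505  47   7   8  30] [508.4333  50.2333] z.16: [ 0.1667 -0.0029  0.16  ] bot z.16 [ 0.1675 -0.0058  0.16  ] top z.16/.132 [ 0.1662 -0.0009  0.16  ] [0.1881 0.0033 0.132 ] [np.float64(0.16833369586975783), np.float64(0.17306976167161142)]
[482 139   8  22  67] [485.1791 148.3582] z.16: [ 0.1666 -0.0678  0.16  ] bot z.16 [ 0.1688 -0.0771  0.16  ] top z.16/.132 [ 0.165 -0.061  0.16 ] [ 0.1868 -0.0647  0.132 ] [np.float64(0.1681552554767068), np.float64(0.1741302695864323)]
[472 213   9   7  37] [476.5676 215.2973] z.16: [ 0.1722 -0.1204  0.16  ] bot z.16 [ 0.1731 -0.1244  0.16  ] top z.16/.132 [ 0.1718 -0.1185  0.16  ] [ 0.1944 -0.1298  0.132 ] [np.float64(0.17258471872729553), np.float64(0.17981932410910212)]
[488 212  13   8  58] [493.7241 215.7241] z.16: [ 0.1858 -0.1209  0.16  ]
[... 218 characters left out ...]
0.2009 -0.1353  0.16  ] bot z.16 [ 0.2024 -0.1412  0.16  ] top z.16/.132 [ 0.1995 -0.1298  0.16  ] [ 0.2257 -0.1425  0.132 ] [np.float64(0.20215259038594213), np.float64(0.20871073008290705)]
[477 230  12  11  93] [481.7312 235.6237] z.16: [ 0.1803 -0.1381  0.16  ] bot z.16 [ 0.1814 -0.1429  0.16  ] top z.16/.132 [ 0.1792 -0.1331  0.16  ] [ 0.2028 -0.1463  0.132 ] [np.float64(0.18067998911789748), np.float64(0.19055470096263613)]
bolt_knob [(array([ 0.5574, -0.1069,  0.1295]), array([ 0.001 , -0.1261,  0.1295]), 0.92)]
lid_grip [(array([0.5351, 0.0011, 0.1246]), array([-0.0001, -0.0159,  0.1246]), 0.69)]
lid_end [(array([ 0.5369, -0.004 ,  0.1211]), array([ 0.0006, -0.0212,  0.1211]), 0.67)]
```

```bash
python3 - <<'E'
from h import *
B=Rn.from_euler("z",.193).as_matrix();c=np.array([.5322,.0167,0])
im=cv2.imread("pics/w28_raw.png").astype(int);cal=dict(np.load("pics/w28.npz"))
m=((im[:,:,2]>40)&(im[:,:,2]>2.2*im[:,:,1])&(im[:,:,2]>2.2*im[:,:,0]));m[:,:180]=0;m[:,340:]=0
n,l,st,ce=cv2.connectedComponentsWithStats(m.astype(np.uint8))
f=lambda u,v,z:np.round((B.T@(plane(cal,(u,v),z)-c))[:2],4)
for k in range(1,n):
    if st[k,4]>30:
        x,y,w,h,_=st[k];print(st[k],"near-bottom z.16",f(x+w/2,y+h,.16),"upper edge z.132",f(x+w/2,y,.132),"x",f(x,y+h,.16),f(x+w,y+h,.16))
E
python3 - <<'E'
from h import *
im=cv2.imread("pics/w28_raw.png").astype(int);cal=dict(np.load("pics/w28.npz"))
B=Rn.from_euler("z",.193).as_matrix();c=np.array([.5322,.0167,0])
for y in(-.11,-.119,-.133):
    for z in (.132,.16): print(y,z,proj(cal,c+B@np.array([0,y,z])))
e=im[:,:,2]-np.maximum(im[:,:,0],im[:,:,1])
for r in range(185,300,4): print(r,e[r,225:290:5],im[r,257])
E
```

```text
-0.11 0.132 [257.2295 193.1459]
-0.11 0.16 [257.2538 204.1685]
-0.119 0.132 [257.2941 202.9187]
-0.119 0.16 [257.3256 214.9476]
-0.133 0.132 [257.3918 217.7058]
-0.133 0.16 [257.4338 231.2049]
185 [ 3  1  1 -1 -3 -1 -3  1 -3 -2 -2  0  3] [64 65 65]
189 [ 5  5 -3  0  0 -1  0 -2 -4 -1 -2  0  5] [68 70 66]
193 [ 5  6  1  2  0 -2 -1 -1 -2 -1 -1  0  3] [64 67 65]
197 [ 4  3  0  1 -3  0  0 -1 -1  2  0  2  6] [68 69 68]
201 [ 5  6  0 -1 -1 -3  1 -3 -3  0 -2  1  3] [70 71 68]
205 [ 3  5  3 -1 -1  0 -2  1 -1  1  2  2  7] [67 68 69]
209 [ 5  5  3  0  0  1 -2 -1  1  2 -3  0  3] [66 70 66]
213 [ 4  5  3 -1 20 26 27 30 27  4  1  0  5] [44 48 77]
217 [ 4  3  0  1 37 37 39 42 40 33  1  0  5] [30 33 76]
221 [ 4  2  3  0 38 38 43 39 40 37  4  1  6] [30 30 72]
225 [10  6  2  0 44 44 46 43 44 40 -1  2 10] [39 41 85]
229 [10 10  2  0 41 43 44 45 42 39  2  4 10] [39 43 86]
233 [ 8 10  1  1 41 45 43 45 44 40  2  4 11] [37 40 84]
237 [10 11  4  5 38 41 39 45 45 35  2  3 13] [38 44 82]
241 [11  7  6  9  7  6  7  6  6  4  7 11 10] [123 135 140]
245 [ 9  7  9  7  8  6  7  3  7  9  8 10  8] [150 165 172]
249 [ 8  6  6  9  8  8  6  5  5  8  8 11 10] [159 175 183]
253 [ 6  7  8  9  9  6  8  8  8  7  8  9 11] [160 174 181]
257 [ 7  8  9  9  8  9  8  9 10 10 11  9  9] [163 178 185]
261 [ 6  7  9  7  8  5  7  7  9  8 10 11 11] [159 174 183]
265 [ 7 10  6  9  8  9  8 10 10  8 11 11 11] [157 170 179]
269 [ 6  8  7  6  7  9  8  8  7  9  8 10 11] [158 173 181]
273 [ 8  7 10  7  8  6  8  8  7 10 11 11 12] [164 180 188]
277 [ 3  3 -2  3  4  5  2  3  3  3  3  2  3] [52 54 56]
281 [3 0 2 2 2 4 5 2 3 2 2 2 1] [51 53 56]
285 [ 3  1  2  6  2  1  4 -1  4  2  2  2  1] [54 58 59]
289 [3 1 4 3 1 2 3 1 1 2 3 0 2] [53 54 56]
293 [3 2 3 2 2 3 1 4 3 3 1 4 0] [50 52 55]
297 [4 1 1 0 2 3 2 1 3 2 4 0 2] [53 54 56]
```

The knob is at bin (0, −133) mm. Descending to straddle it, gripping and sliding it home.

step_arm(
  commands=[
    {"translation":[-9,0,5],"roll":0},
    {"translation":[-8,1,15],"roll":0},
    {"translation":[0,0,20],"roll":0},
    {"translation":[0,0,18],"roll":0},
    {"translation":[0,0,12],"roll":0},
    {"translation":[0,0,6],"roll":0},
    {"translation":[0,0,0],"roll":0},
  ],
  fingers=0.6,
)

```text
time: 41.15
tool_pos: [0.5572, -0.1127, 0.1362]
tool_rot: [-3.139, -0.001, 1.761]
contact_force: [-0.2, 0.1, -0.5]
opening: 0.0557
grip_force: 0.0
```

step_arm(
  commands=[
    {"translation":[0,0,0],"roll":0},
    {"translation":[0,0,0],"roll":0},
    {"translation":[0,0,0],"roll":0},
    {"translation":[0,0,0],"roll":0},
    {"translation":[0,0,0],"roll":0},
    {"translation":[0,0,0],"roll":0},
  ],
  fingers=0,
  grip_force=15,
)

```text
time: 41.65
tool_pos: [0.5567, -0.1134, 0.1382]
tool_rot: [-3.139, 0.0, 1.761]
contact_force: [-6.6, -2.6, 4.0]
opening: 0.0238
grip_force: 15.0
```

Knob gripped (24 mm). Pushing.

step_arm(
  commands=[
    {"translation":[2,0,0],"roll":0},
    {"translation":[3,0,0],"roll":0},
    {"translation":[4,0,0],"roll":0},
    {"translation":[4,0,0],"roll":0},
    {"translation":[4,0,0],"roll":0},
    {"translation":[3,0,0],"roll":0},
    {"translation":[2,0,0],"roll":0},
    {"translation":[1,0,0],"roll":0},
    {"translation":[0,0,0],"roll":0},
    {"translation":[0,0,0],"roll":0},
  ],
)

```text
time: 42.48
tool_pos: [0.5525, -0.0918, 0.1382]
tool_rot: [-3.139, 0.002, 1.761]
contact_force: [-5.5, -5.0, 4.2]
opening: 0.024
grip_force: 15.0
```

The bolt moved 22.0 mm, so it is home. Releasing and backing away.

step_arm(
  commands=[
    {"translation":[0,0,0],"roll":0},
    {"translation":[0,0,0],"roll":0},
    {"translation":[0,0,0],"roll":0},
    {"translation":[0,0,0],"roll":0},
    {"translation":[0,0,-10],"roll":0},
    {"translation":[0,0,-20],"roll":0},
    {"translation":[0,0,-25],"roll":0},
    {"translation":[0,0,-20],"roll":0},
    {"translation":[0,0,-10],"roll":0},
    {"translation":[0,0,0],"roll":0},
    {"translation":[0,0,0],"roll":0},
  ],
  fingers=0.6,
)

```text
time: 43.4
tool_pos: [0.5535, -0.0904, 0.2227]
tool_rot: [3.141, 0.0, 1.761]
contact_force: [-0.6, -0.3, -1.5]
opening: 0.0552
grip_force: 0.0
```

Run:
```python
from h import *
B=Rn.from_euler("z",.193).as_matrix();c=np.array([.5322,.0167,0])
s=observe();print(s["tool_pos"],s["contact_force"],s["time"])
im,cal=snap("wrist","w29");im=im.astype(int)
e=im[:,:,0]-np.maximum(im[:,:,1],im[:,:,2])
rows=[r for r in range(150,300) if np.median(e[r,247:268])>18];print("knob rows",rows[:1],rows[-1:], "far edge y",(B.T@(plane(cal,(257,rows[-1]+1),.16)-c))[1])
for k in ("wrist","side"):
    if k=="side": read_camera(k)
    for n in("scoop_grip","lid","bolt_knob"):print(k,n,[(np.round(x["at"],4),round(x["confidence"],2)) for x in search_frame(k,n)[:2]])
```

```text
[ 0.5535 -0.0904  0.2227] [-0.5703 -0.2922 -1.5007] 43.4
knob rows [193] [217] far edge y -0.11832419772692489
wrist scoop_grip []
wrist lid [(array([0.5333, 0.0017, 0.1283]), 0.81)]
wrist bolt_knob [(array([ 0.5547, -0.0855,  0.1326]), 0.69), (array([ 0.6931, -0.1582,  0.0275]), 0.36)]
side scoop_grip [(array([0.4405, 0.3353, 0.139 ]), 0.43)]
side lid [(array([0.5304, 0.0204, 0.1218]), 0.96)]
side bolt_knob []
```

The knob's far edge has moved from −140 to −118 mm (22 mm). The scoop is unchanged, the lid is seated and the arm is clear. Handing in.

```bash
python3 -c "
from cell import *
print(hand_in())"
```

```text
the job is handed in; nothing more can be done
None
```

I handed the job in at about 43 s: the scoop hangs on the pot rim, the lid lies flat in the bin with its tongue under the lip, and the bolt is pushed 22 mm home. The judge gave no result, and my first try at hooking the tongue hit the lip edge with about 41 N at the wrist, so I regripped the lid and it then went in.

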